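# Open the underglaze jar beside the turntable

### The job

A bisque mug has been parked on the cap of the square underglaze jar. Set the mug down gently, upright, near the middle of the turntable and let go of it; then unscrew the jar's tight cap anticlockwise (the wooden block the jar stands in braces it against turning) until its threads come free, without pulling the jar up. Lift the cap off and finish still holding it level, centred a couple of centimetres above the jar's open mouth, and leave the other things on the counter alone.

Things in the scene. Friction and masses are not known exactly. Their poses are not given: they have to be found in the camera images.
- mug_mid (a point): small unglazed pinkish ceramic mug, 60 mm outside diameter at the rim, 70 mm high, 4 mm wall, about 0.17 kg, handle along its +y; it stands upright on the jar's cap at the start. Point: on its axis, half-way up (35 mm above its foot), z up. Hold it across the body, fingers closing along its x axis, clear of the handle.
- turntable_top (a point): low aluminium potter's turntable, round wheel of 160 mm diameter, flat top 42 mm above the counter; the wheel turns with slight friction, its foot is fixed. This point is the centre of the top face; z up.
- cap_mid (a point): round black fluted screw cap, 60 mm diameter, 28 mm high, 0.05 kg. Point: on its axis half-way up (14 mm from rim and top). Two inner lugs on its +x and -x sides sit under the jar's thread flanges, pressed up by a 12 N rubber liner: stiff, under 0.5 N m. An anticlockwise turn (from above) of 1.4 rad frees it from any start; while turning it does not rise, then springs up 3 mm at most.
- jar_mouth (a point): centre of the mouth of the white jar, 88 mm above its underside; z up, x and y square to its sides. Thread flanges lie on its +x and -x sides. Cap angle from jar x to cap x, anticlockwise: -0.2 to 0.3 rad at the start, free at about 1.0 to 2.1, stops at -0.3 and 2.2. Screwed on, the cap's rim is 20 mm below this point and its centre 6 mm below.
- brace: wooden block 92 x 92 mm, 34 mm high, fixed to the counter; the jar stands loose in its 68 mm square pocket, floor 6 mm above the counter. Jar: square body 64 x 64 mm, 60 mm high to its flat shoulder (8 mm below the screwed-on cap's rim), about 0.45 kg. Origin: centre of the block's underside; x and y square to its sides.
- pin_stub: bystander: short wooden rolling pin stub lying on the counter, 44 mm diameter, 110 mm long with a 45 mm handle at +x. Origin under the middle of the barrel.
- modeling_tool: bystander: yellow plastic modeling tool, 165 mm long along x, 9 mm high. Origin under its middle.
- scraper: bystander: steel scraper with a wooden back, about 80 x 80 mm, 12 mm high. Origin near its middle, on the counter.

How it is judged:
On the way, in this order (a step that is already met when the one before it is completed fails the run):
1. the mug stands upright on the turntable, let go (horizontal distance between mug_mid and turntable_top below 0.045 m and z of mug_mid in the frame of turntable_top between 0.03 and 0.04 m and angle between mug_mid's own z axis and vertical below 0.1 rad and contact force between mug and the fingers below 0.05 N), for 0.2 s.
2. the cap is unscrewed, turned until its lugs leave the thread flanges, still on the jar's neck (angle between the x axis of cap_mid and the x axis of jar_mouth, either way round above 0.85 rad and z of cap_mid in the frame of jar_mouth below 0.008 m and horizontal distance between cap_mid and jar_mouth below 0.01 m), for 0.05 s.
At the end, for the whole second after the job is handed in: The cap is held still in the fingers, level within 0.2 rad, its axis within 15 mm of the jar's mouth and its lower rim 4 to 50 mm above the mouth, not touching the jar; the jar sits down in its block; the mug stands upright on the turntable, its axis within 45 mm of the centre, untouched (all of step 1 and z of cap_mid in the frame of jar_mouth between 0.018 and 0.064 m and horizontal distance between cap_mid and jar_mouth below 0.015 m and angle between cap_mid's own z axis and vertical below 0.2 rad and contact force between cap and the fingers above 2 N and contact force between cap and jar below 0.05 N and linear speed of cap below 0.03 m/s and z of jar_mouth in the frame of brace between 0.09 and 0.098 m and angle between jar_mouth's own z axis and vertical below 0.1 rad and linear speed of mug below 0.02 m/s and contact force between mug and the arm below 0.05 N); the arm keeps its last pose, push and grip.
It fails at once if the jar is pulled more than 10 mm up out of its block or tipped (z of jar_mouth in the frame of brace above 0.104 m or angle between jar_mouth's own z axis and vertical above 0.2 rad).
It fails at once if the mug is tipped over or pressed onto the turntable with over 80 N (angle between mug_mid's own z axis and vertical above 0.7 rad or contact force between mug and turntable above 80 N).
It fails at once if the mug is dropped or flung (over 0.6 m/s while not in the fingers) (linear speed of mug above 0.6 m/s and contact force between mug and the fingers below 0.05 N).
It fails at once if a bystander is moved more than 30 mm (distance of any of pin_stub, modeling_tool, scraper from where it was at the start of the episode above 0.03 m).
It also fails if it takes over 51 s, if anything falls off the work surface, if the arm or the gripper's body presses on something with over 40 N, if the wrist force passes 120 N, or if a joint passes its speed limit or range.

### The arm

A 7-joint arm with a two-finger parallel gripper is mounted at the origin on the work surface. World frame = base frame: x ahead of the robot, y to its left, z up, the work surface at z = 0. Lengths are in m, angles in rad, forces in N, time in s.
With the tool pointing down it reaches from about 0.4 to 0.85 m from the base axis. Payload 10.4 kg.
Tool frame: the origin (TCP) lies at the very end of the fingers, on their centre line; the grasp point (between the pads) lies r.pinch_z behind it (r.pinch_z is the distance from the TCP to the grasp point, in m); z points along the fingers, x is the direction in which the jaws open and shut, and the axes are right-handed (so a half turn about z gives the same grasp; the last joint's range is limited). The gripper opens to 87 mm and grips with 3 to 60 N. Pads are 19 mm wide; open, the fingers measure 117 mm over their backs; the gripper's body (75 mm by 190 mm) begins 51 mm behind the grasp point.
Start: joints at [-1.252, 0.332, -0.065, 1.46, 0.022, 1.35, -0.088], TCP at [0.209, 0.589, 0.186] pointing down, gripper open.
Joint ranges: [-2.6, 2.6], [-0.5, 2.12], [-1.47, 1.34], [0.16, 2.42], [-1.27, 4.41], [0.06, 2.06], [-2.6, 2.6]. Speed limits (rad/s): [2.22, 2.22, 2.79, 2.79, 3.14, 3.14, 3.14].

### API

Orientations are given as a unit quaternion [x, y, z, w].
In Python, from bench import r gives the robot as it stands.
- The arm moves only by the tool carry_out, never from a script. Its argument "increments" is text: rows parted by semicolons, each of 7 numbers parted by spaces: the turn, a rotation vector about the tool's x, y, z in degrees, then the shift along the tool's x, y, z in m, then the finger opening in m, from 0 to 0.087. A call has exactly 5 rows; each row is the pose to reach, as a shift and turn from the pose measured when the call began, along the tool's axes at that moment; what a row does not reach only later rows make up. A row lasts 1/8 s, in which the tool goes at most 62.5 mm and 10.7 degrees, less where a joint would pass 70% of its speed; a pose out of reach is approached as far as the arm can. A call with a gripper value outside its range is refused whole. The fingers move at their own pace and stop on an object; "squeeze" is the grip in N (left out, the last holds). Time passes only in rows, so rows that repeat a pose let the fingers close, or fill a call up. It gives the time, the measured TCP pose, the force and the opening at its end, in the units of the state.
- r.read_state(): the state, without advancing time (a new reading comes with each control period).
- r.camera(name): name is "scene" or "top" or "wrist"; returns (picture, depth): 400x640x3 uint8, blue, green, red; 400x640 float32, m along the optical axis (not along the pixel's ray), 0 where there is no reading.
- r.camera_model(name): a dict with "K" (3x3 intrinsics, pixels), "extrinsics" (4x4, takes a point from camera to world coordinates). Camera axes: x right, y down, z forward; pixel columns grow to the right and rows downward; lengths in m; the calibration is good to about 2 mm. A picture is of the moment at which its call begins: read the wrist's pose just before it. camera_model takes no time and is no camera call; for the wrist camera it gives the pose at the moment of the call.
- r.close_job(): hands the job in, once; it reports no verdict.
The state is a dict: "time": time; "joint_positions": joint angles; "joint_vel": joint speeds; "joint_torque": joint torques, N m; "ee_pos": TCP position; "eef_rot": TCP orientation; "ft_force": force on the tool from outside, world axes, zero at the start; "torque": the same for the moment, N m; "width": finger opening in m.
Only numpy, scipy, OpenCV 4.12 (cv2) and the standard library are available. Lean on these libraries where they do the work, as an engineer would, in place of code of your own. Each camera call takes 0.05 s, during which the arm holds its last target.

## Working session

There is one attempt and no reset: what is moved stays moved. The work goes in short steps, Python scripts to look and compute and a tool call to move; the robot and the scene stay as the last step left them, time stands still between calls to the robot, and variables do not carry over. Pictures are saved under pics/ and viewed, and the job is handed in when it is done.

Besides the shell and the picture viewer there is one more tool, called after "Emit:" as name(argument=value, ...) on one line, values as JSON. carry_out: Moves the arm, as the interface text tells. Its arguments: {"type":"object","properties":{"increments":{"type":"string"},"squeeze":{"type":"number"}},"required":["increments"]}

```bash
ls; mkdir -p pics; python3 - <<'E'
from bench import r
import cv2,numpy as np
s=r.read_state();print(s, r.pinch_z)
for n in ("scene","top","wrist"):
    m=r.camera_model(n);p,d=r.camera(n);cv2.imwrite(f"pics/{n}0.png",p);np.savez(f"pics/{n}0.npz",p=p,d=d,K=m["K"],E=m["extrinsics"]);print(n,np.round(m["K"],1).tolist(),np.round(m["extrinsics"],3).tolist(),(d>0).mean())
E
```

```text
pics
{'time': 0.0, 'joint_positions': array([-1.25159389,  0.33288524, -0.06468609,  1.46095996,  0.02156261,
        1.34992958, -0.08845637]), 'joint_vel': array([ 0.00084282, -0.00010846, -0.00045502,  0.00066757,  0.00015557,
       -0.00123466, -0.00151226]), 'joint_torque': array([ 8.62954912e-04, -6.23271775e+01,  2.53388128e-02, -3.89893270e+01,
       -6.12460845e-02,  3.97165271e-02,  1.81438804e-04]), 'ee_pos': array([0.2093403 , 0.58840755, 0.18543671]), 'eef_rot': array([ 8.17050778e-01,  5.76565236e-01, -5.96674024e-04,  4.44859107e-04]), 'ft_force': array([-0.03147103,  0.24272204, -0.00511149]), 'torque': array([ 0.01847524, -0.02243142, -0.01631665]), 'width': 0.08729580894679874} 0.0187
scene [[399.7, 0.0, 321.8], [0.0, 399.7, 201.2], [0.0, 0.0, 1.0]] [[0.357, 0.673, -0.647, 1.127], [0.934, -0.261, 0.244, -0.022], [-0.005, -0.692, -0.722, 0.7], [0.0, 0.0, 0.0, 1.0]] 0.9958828125
top [[485.3, 0.0, 327.6], [0.0, 485.3, 202.3], [0.0, 0.0, 1.0]] [[0.016, -0.991, 0.13, 0.401], [-1.0, -0.018, -0.014, 0.177], [0.017, -0.13, -0.991, 1.369], [0.0, 0.0, 0.0, 1.0]] 0.996109375
wrist [[303.2, 0.0, 322.1], [0.0, 303.2, 201.9], [0.0, 0.0, 1.0]] [[0.336, 0.91, 0.243, 0.142], [0.942, -0.324, -0.088, 0.612], [-0.002, 0.259, -0.966, 0.385], [0.0, 0.0, 0.0, 1.0]] 0.9955390625
```

View pics/scene0.png

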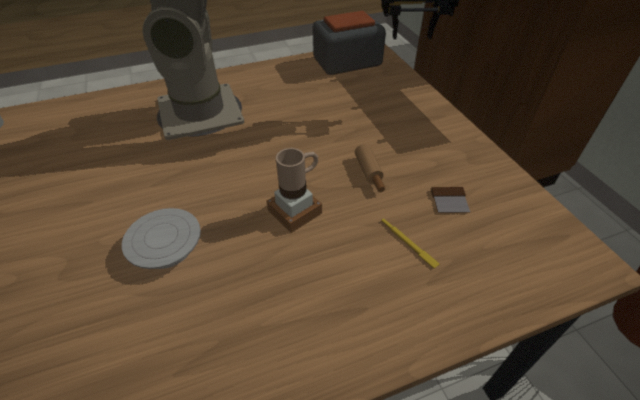

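View pics/top0.png

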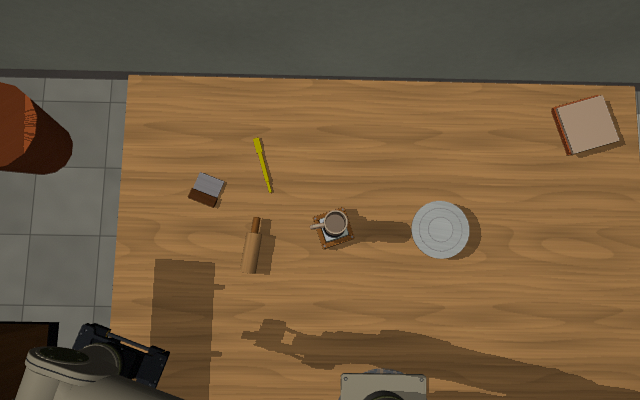

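View pics/wrist0.png

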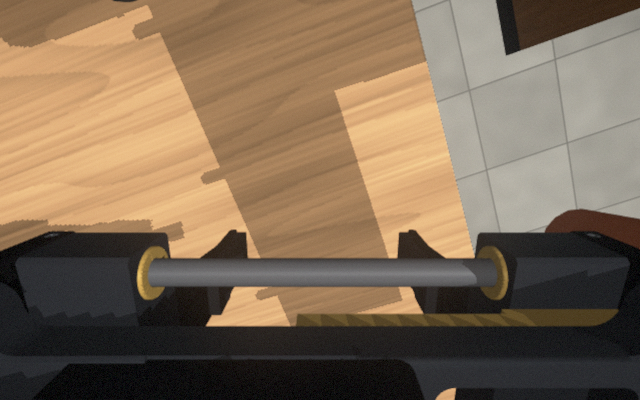

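The views show the mug on the jar at top (334,223), the turntable at (440,230), the pin at (251,250) and the scraper and tool on the left. I'll measure these now.

```bash
cat > h.py <<'E'
import numpy as np,cv2
def load(n):
    z=np.load(f"pics/{n}.npz");return z["p"],z["d"],z["K"],z["E"]
def pts(d,K,E):
    v,u=np.mgrid[:d.shape[0],:d.shape[1]]
    c=np.stack([(u-K[0,2])/K[0,0]*d,(v-K[1,2])/K[1,1]*d,d],-1)
    return c@E[:3,:3].T+E[:3,3]
def ray(u,v,K,E,z):
    w=E[:3,:3]@np.array([(u-K[0,2])/K[0,0],(v-K[1,2])/K[1,1],1.]);o=E[:3,3]
    return o+w*(z-o[2])/w[2]
def circ(P):
    A=np.c_[2*P[:,:2],np.ones(len(P))];b=(P[:,:2]**2).sum(1);x=np.linalg.lstsq(A,b,rcond=None)[0]
    return x[:2],np.sqrt(x[2]+x[0]**2+x[1]**2)
E
python3 - <<'E'
from h import *
for n in ("top0","scene0"):
    p,d,K,E=load(n);P=pts(d,K,E);ok=d>0
    x,y,z=P[...,0],P[...,1],P[...,2]
    print(n)
    tab=ok&(abs(x-.5)<.3)&(abs(y)<.3)&(z<.02)
    print("table z",np.median(z[tab]))
    w=ok&(z>.035)&(z<.05)&(y<-.1)&(y>-.35)&(x>.2)&(x<.7)
    cs,_=cv2.findContours(w.astype(np.uint8),cv2.RETR_EXTERNAL,cv2.CHAIN_APPROX_NONE);c=max(cs,key=cv2.contourArea)[:,0]
    R=np.array([ray(u,v,K,E,.042) for u,v in c]);print("wheel",circ(R),"depth z",np.median(z[w]),(P[w].min(0)+P[w].max(0))/2)
    mb=ok&(abs(y-.16)<.15)&(x>.25)&(x<.6)&(y>.05)
    near=ok&(x>.25)&(x<.6)&(y>.02)&(y<.3)
    for lo,hi in((.028,.040),(.06,.07),(.07,.082),(.085,.115),(.12,.17),(.175,.195)):
        k=near&(z>lo)&(z<hi)
        if k.sum()>5: print(lo,hi,k.sum(),"mean",P[k].mean(0).round(4),"mm",P[k].min(0).round(3),P[k].max(0).round(3),"zmed",np.median(z[k]))
    v,u=np.where(near&(z>.02));print(u.min(),u.max(),v.min(),v.max())
    a,b,cc,dd=v.min()-15,v.max()+15,u.min()-15,u.max()+15
    print(a,cc);cv2.imwrite(f"pics/crop_{n}.png",cv2.resize(p[a:b,cc:dd],None,fx=6,fy=6,interpolation=cv2.INTER_CUBIC)[:600,:800])
E
```

```text
top0
table z 0.0003962605822814824
wheel (array([ 0.50708132, -0.15941965]), np.float64(0.07383840467318907)) depth z 0.04268409839357956 [ 0.50719689 -0.1650238   0.04250707]
0.028 0.04 378 mean [0.4983 0.1431 0.0343] mm [0.45  0.087 0.028] [0.565 0.198 0.04 ] zmed 0.03444225405672918
0.06 0.07 89 mean [0.4917 0.1449 0.0659] mm [0.468 0.105 0.06 ] [0.53  0.181 0.07 ] zmed 0.06610104089354785
0.07 0.082 9 mean [0.4886 0.1516 0.0742] mm [0.471 0.111 0.07 ] [0.521 0.176 0.081] zmed 0.07214980823048722
0.085 0.115 328 mean [0.5094 0.1412 0.1066] mm [0.477 0.115 0.086] [0.537 0.17  0.115] zmed 0.1072181273805568
0.12 0.17 160 mean [0.5084 0.1577 0.1528] mm [0.481 0.111 0.12 ] [0.541 0.203 0.17 ] zmed 0.156913294468647
0.175 0.195 20 mean [0.5145 0.1449 0.1761] mm [0.483 0.114 0.175] [0.537 0.168 0.178] zmed 0.17573334427853216
310 353 207 248
192 295
scene0
table z -0.0001636549286897493
wheel (array([ 0.51021034, -0.15937236]), np.float64(0.07625044451100785)) depth z 0.0422808136646472 [ 0.50838705 -0.16633763  0.04103751]
0.028 0.04 533 mean [0.5311 0.1329 0.0335] mm [0.475 0.083 0.028] [0.568 0.199 0.04 ] zmed 0.03356651208801775
0.06 0.07 239 mean [0.5258 0.1351 0.0646] mm [0.486 0.101 0.06 ] [0.548 0.179 0.069] zmed 0.06500153517605645
0.07 0.082 70 mean [0.5307 0.1339 0.0776] mm [0.506 0.11  0.072] [0.539 0.166 0.082] zmed 0.0776367585893602
0.085 0.115 244 mean [0.5321 0.1347 0.1   ] mm [0.505 0.11  0.085] [0.543 0.177 0.115] zmed 0.09846803339776389
0.12 0.17 950 mean [0.5152 0.1453 0.1472] mm [0.482 0.109 0.12 ] [0.543 0.203 0.17 ] zmed 0.1486150112438971
266 321 148 227
133 251
```

```bash
python3 - <<'E'
from h import *
for n in ("top0","scene0"):
    p,d,K,E=load(n);P=pts(d,K,E);ok=d>0
    x,y,z=P[...,0],P[...,1],P[...,2]
    w=ok&(z>.035)&(z<.05)&(y<-.03)&(y>-.35)&(x>.2)&(x<.7)
    cs,_=cv2.findContours(w.astype(np.uint8),cv2.RETR_EXTERNAL,cv2.CHAIN_APPROX_NONE);c=max(cs,key=cv2.contourArea)[:,0]
    R=np.array([ray(u,v,K,E,.042) for u,v in c]);print("wheel",circ(R),"depth z",np.median(z[w]))
E
```

```text
wheel (array([ 0.50719573, -0.15134604]), np.float64(0.07855906630670596)) depth z 0.042638552917382166
wheel (array([ 0.51015492, -0.15276271]), np.float64(0.07983317829326153)) depth z 0.04224689597109055
```

View pics/crop_top0.png

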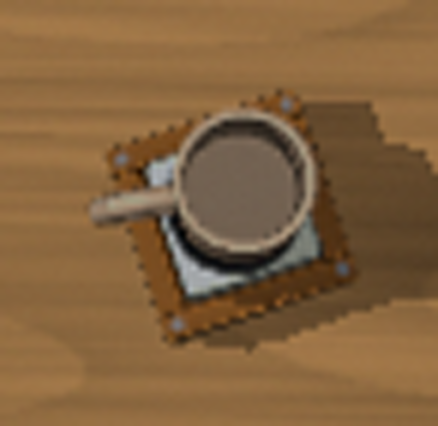

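View pics/crop_scene0.png

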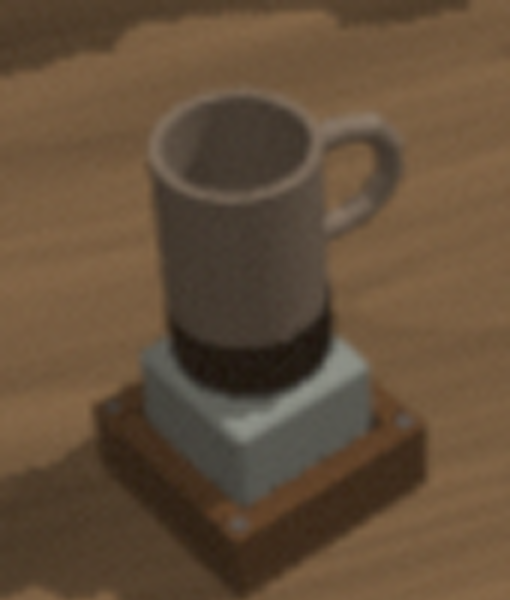

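```bash
python3 - <<'E'
from h import *
p,d,K,E=load("top0")
def t(c,z,K=K,E=E,o=(295,192)): return ray(o[0]+(c[0]+.5)/6-.5,o[1]+(c[1]+.5)/6-.5,K,E,z)
S=[t(c,.034) for c in((122,160),(286,103),(343,268),(178,324))]
S=np.array(S)[:,:2];print("block",S.mean(0),[np.linalg.norm(S[i]-S[i-1]).round(4) for i in range(4)])
for i in range(4): e=S[i]-S[i-1];print(np.degrees(np.arctan2(e[1],e[0])))
a=t((246,180),.172);b=t((318,180),.172);print("mug rim",a,np.linalg.norm(a-b));h=t((95,212),.155);m=t((180,194),.155);
a=a[:2]
for q in(h,m):print("handle",q,np.degrees(np.arctan2(*(q[:2]-a)[::-1])))
p,d,K,E=load("scene0");o=(251,133)
S=np.array([t(c,.034,K,E,o) for c in((112,407),(403,420),(238,524))])[:,:2]
print("scene block",(S[0]+S[1])/2, S, [np.degrees(np.arctan2(*(S[2]-S[i])[::-1])) for i in (0,1)])
a=t((236,147),.172,K,E,o);print("mug rim",a,np.linalg.norm(a-t((322,147),.172,K,E,o)));
for c in((400,165),(350,128)):
  for z in(.14,.16):
    q=t(c,z,K,E,o);print(q,np.degrees(np.arctan2(*(q[:2]-a[:2])[::-1])))
# two-view height of rim centre
from numpy.linalg import lstsq
ts=load("top0")[2:];ss=load("scene0")[2:]
A=[];B=[]
for (K,E),c,o in((ts,(246,180),(295,192)),(ss,(236,147),(251,133))):
    p0=t(c,.3,K,E,o);p1=t(c,0,K,E,o);dd=(p1-p0)/np.linalg.norm(p1-p0);M=np.eye(3)-np.outer(dd,dd);A.append(M);B.append(M@p0)
print("tri",lstsq(np.vstack(A),np.hstack(B),rcond=None))
E
```

```text
block [0.50822422 0.1414014 ] [np.float64(0.0796), np.float64(0.0802), np.float64(0.0804), np.float64(0.0799)]
19.898968501596116
-69.70915753097873
-160.2998067226742
109.67396174539329
mug rim [0.51110798 0.13967392 0.172     ] 0.029744268859462877
handle [0.49812459 0.20203085 0.155     ] 101.76156815377912
handle [0.50629558 0.16666277 0.155     ] 100.11019439324392
scene block [0.50689006 0.14143207] [[0.48334355 0.09031151]
 [0.53043657 0.19255263]
 [0.55797502 0.11732283]] [np.float64(19.89667226165433), np.float64(-69.89445402019538)]
mug rim [0.51295017 0.14002706 0.172     ] 0.029362425808324936
[0.50666035 0.20168696 0.14      ] 95.82450163365337
[0.5288081  0.19368932 0.16      ] 73.5368726756427
[0.48060626 0.19194277 0.14      ] 121.92324655646804
[0.5036841  0.18429298 0.16      ] 101.822867279813
tri (array([0.51133354, 0.14002964, 0.1707043 ]), array([3.37437326e-07]), np.int32(3), array([1.41421356, 1.24999931, 0.66143914]))
```

```bash
cat > go.py <<'E'
import sys,numpy as np
from scipy.spatial.transform import Rotation as R
from bench import r
def go(x,y,z,yaw,s=None):
    s=s or r.read_state();q=R.from_quat(s["eef_rot"])
    a=np.radians(yaw);T=R.from_matrix(np.array([[np.cos(a),np.sin(a),0],[np.sin(a),-np.cos(a),0],[0,0,-1]]))
    rel=q.inv()*T
    print("turn",np.degrees(rel.as_rotvec()).round(2),"shift",q.inv().apply(np.array([x,y,z])-s["ee_pos"]).round(4))
def st():
    s=r.read_state();X=R.from_quat(s["eef_rot"]).as_matrix()
    print("t",round(s["time"],2),"pos",s["ee_pos"].round(4),"yaw",np.degrees(np.arctan2(X[1,0],X[0,0])).round(2),"tilt",X[:2,2].round(4),"F",s["ft_force"].round(2),"M",s["torque"].round(2),"w",s["width"].round(4),"q",s["joint_positions"].round(2))
if __name__=="__main__":
    st()
    if len(sys.argv)>1: go(*map(float,sys.argv[1:]))
E
python3 go.py .511 .14 .21 11
```

```text
Traceback (most recent call last):
  File "go.py", line 13, in <module>
    st()
    ~~^^
  File "go.py", line 11, in st
    print("t",round(s["time"],2),"pos",s["ee_pos"].round(4),"yaw",np.degrees(np.arctan2(X[1,0],X[0,0])).round(2),"tilt",X[:2,2].round(4),"F",s["ft_force"].round(2),"M",s["torque"].round(2),"w",s["width"].round(4),"q",s["joint_positions"].round(2))
                                                                                                                                                                                                 ^^^^^^^^^^^^^^^^
AttributeError: 'float' object has no attribute 'round'
```

```bash
sed -i 's/s\["width"\].round(4)/round(s["width"],4)/' go.py
python3 go.py .511 .14 .21 11
```

```text
t 0.15 pos [0.2094 0.5885 0.1857] yaw 70.42 tilt [-0.0003 -0.001 ] F [-0.37  0.14 -0.65] M [0.03 0.02 0.04] w 0.0871 q [-1.25  0.33 -0.06  1.46  0.02  1.35 -0.09]
turn [3.000e-02 5.000e-02 5.942e+01] shift [-0.3216  0.4345 -0.024 ]
```

Emit:
carry_out(increments="0 0 10 -0.03 0.04 -0.04 0.087; 0 0 20 -0.06 0.08 -0.06 0.087; 0 0 30 -0.09 0.12 -0.06 0.087; 0 0 40 -0.12 0.16 -0.06 0.087; 0 0 50 -0.15 0.2 -0.06 0.087", squeeze=15)

```text
time: 0.78
ee_pos: [0.3482, 0.3787, 0.2457]
eef_rot: [0.985, 0.174, -0.0, 0.0]
ft_force: [1.3, 0.1, -0.5]
width: 0.0868
```

```bash
python3 go.py .511 .14 .23 11
```

```text
t 0.78 pos [0.3482 0.3787 0.2457] yaw 20.09 tilt [-0.0004 -0.001 ] F [ 1.26  0.11 -0.53] M [-0.08 -0.05 -0.03] w 0.0868 q [-1.06  0.06  0.15  1.66 -0.01  1.42 -0.56]
turn [0.05 0.04 9.09] shift [0.0709 0.2801 0.0159]
```

Emit:
carry_out(increments="0 0 3 0.014 0.05 0.0 0.087; 0 0 6 0.028 0.1 0.0 0.087; 0 0 9 0.042 0.15 0.0 0.087; 0 0 9 0.056 0.2 0.0 0.087; 0 0 9 0.056 0.21 0.0 0.087")

```text
time: 1.4
ee_pos: [0.4746, 0.197, 0.2458]
eef_rot: [0.996, 0.094, -0.0, 0.001]
ft_force: [-0.5, 1.5, -0.4]
width: 0.087
```

```bash
python3 - <<'E'
from go import *
import cv2
st();go(.511,.14,.21,11)
m=r.camera_model("wrist");p,d=r.camera("wrist");cv2.imwrite("pics/w1.png",p);np.savez("pics/w1.npz",p=p,d=d,K=m["K"],E=m["extrinsics"])
E
```

```text
t 1.4 pos [0.4746 0.197  0.2458] yaw 10.76 tilt [-0.0001 -0.0019] F [-0.55  1.51 -0.42] M [-0.03  0.03  0.01] w 0.087 q [-0.83  0.05  0.36  1.67 -0.02  1.42 -0.28]
turn [ 0.1   0.03 -0.24] shift [0.0251 0.0627 0.0359]
```

View pics/w1.png

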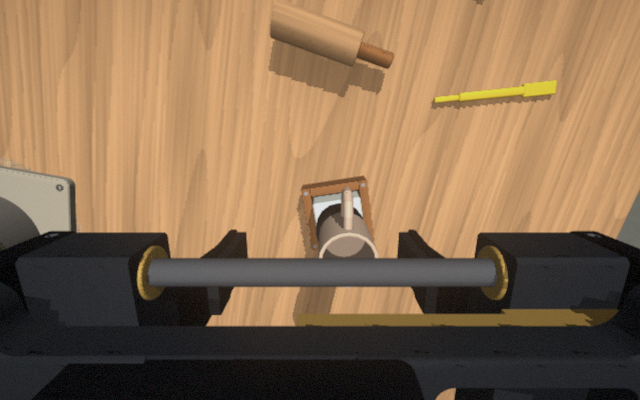

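```bash
python3 - <<'E'
from h import *
p,d,K,E=load("w1");print(E[:3,3])
for v in(244,247):
  c=ray(347.5,v,K,E,.172);print(c,np.linalg.norm(ray(319.5,v,K,E,.172)-ray(375.5,v,K,E,.172)))
for z in (.155,.165):
  h=ray(346.5,193,K,E,z);print(h,np.degrees(np.arctan2(h[1]-c[1],h[0]-c[0])))
cv2.imwrite("pics/w1c.png",cv2.resize(p[150:300,270:420],None,fx=4,fy=4,interpolation=cv2.INTER_CUBIC))
E
```

```text
[0.46093165 0.26637661 0.44542315]
[0.50645185 0.15661553 0.172     ] 0.05434942698577166
[0.50710336 0.15354    0.172     ] 0.05450095648608734
[0.49711274 0.20248875 0.155     ] 101.53584063830326
[0.49586693 0.20468857 0.165     ] 102.39005136619875
```

View pics/w1c.png

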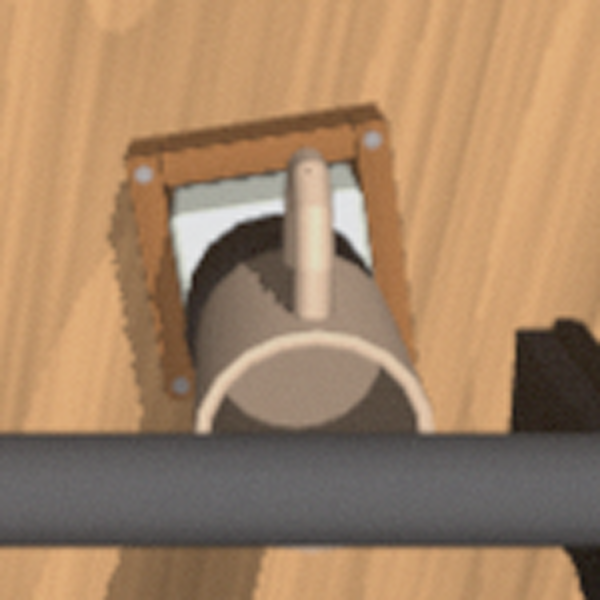

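Emit:
carry_out(increments="0 0 0 0.0125 0.031 0.01 0.087; 0 0 0 0.025 0.0625 0.02 0.087; 0 0 0 0.025 0.0625 0.036 0.087; 0 0 0 0.025 0.0625 0.045 0.087; 0 0 0 0.025 0.0625 0.045 0.087")

```text
time: 2.08
ee_pos: [0.5093, 0.1424, 0.2002]
eef_rot: [0.995, 0.096, -0.001, 0.001]
ft_force: [-0.4, 0.3, 0.2]
width: 0.0872
```

```bash
python3 go.py .511 .14 .121 11
```

```text
t 2.08 pos [0.5093 0.1424 0.2002] yaw 10.97 tilt [-0.0018 -0.0018] F [-0.41  0.3   0.19] M [-0.08  0.07  0.01] w 0.0872 q [-0.75  0.11  0.42  1.71 -0.04  1.33 -0.13]
turn [ 0.08  0.12 -0.03] shift [0.0014 0.0025 0.0792]
```

Emit:
carry_out(increments="0 0 0 0.0015 0.0025 0.02 0.087; 0 0 0 0.0015 0.0025 0.04 0.087; 0 0 0 0.0015 0.0025 0.06 0.087; 0 0 0 0.0015 0.0025 0.079 0.087; 0 0 0 0.0015 0.0025 0.079 0.087")

```text
time: 2.7
ee_pos: [0.5102, 0.1407, 0.1205]
eef_rot: [0.995, 0.096, -0.002, 0.001]
ft_force: [0.5, -0.4, 0.2]
width: 0.0871
```

```bash
python3 - <<'E'
from go import *
import cv2
st();go(.511,.14,.121,11)
for n in("scene","top"):
  p,d=r.camera(n);cv2.imwrite(f"pics/{n}2.png",cv2.resize(p[130:260,230:390],None,fx=5,fy=5)[:600]);cv2.imwrite(f"pics/{n}2full.png",p)
E
```

```text
t 2.7 pos [0.5102 0.1407 0.1205] yaw 11.05 tilt [-0.0036 -0.0024] F [ 0.45 -0.38  0.21] M [-0.11  0.08  0.01] w 0.0871 q [-0.74  0.17  0.42  1.82 -0.08  1.17 -0.1 ]
turn [0.1  0.23 0.05] shift [ 0.0007  0.0009 -0.0005]
```

View pics/scene2.png

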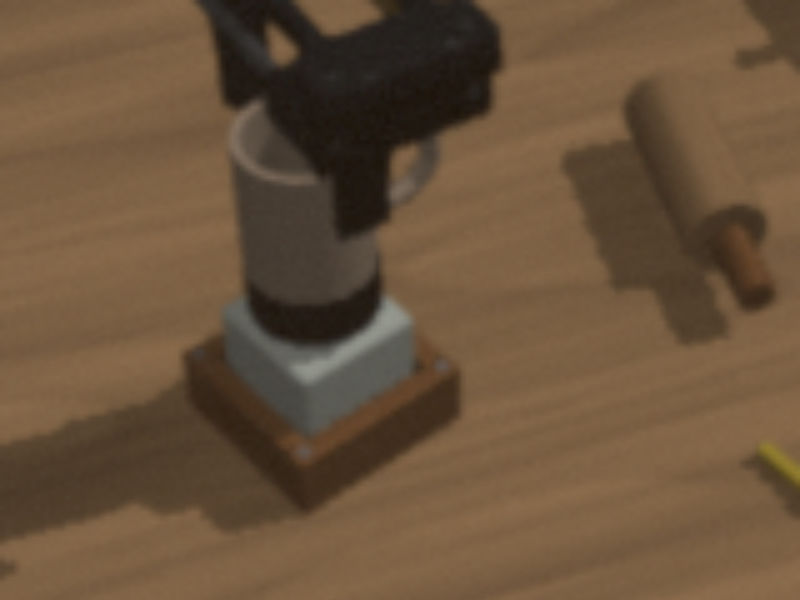

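The fingers straddle the mug with the handle clear, so I'll close.

Emit:
carry_out(increments="0 0 0 0.0005 0.0005 0 0.07; 0 0 0 0.0005 0.0005 0 0.06; 0 0 0 0.0005 0.0005 0 0.05; 0 0 0 0.0005 0.0005 0 0.05; 0 0 0 0.0005 0.0005 0 0.05", squeeze=20)

```text
time: 3.42
ee_pos: [0.5119, 0.1403, 0.1222]
eef_rot: [0.995, 0.096, -0.001, 0.001]
ft_force: [-0.8, -0.9, 1.9]
width: 0.0582
```

```bash
python3 go.py .511 .14 .121 11
```

```text
t 3.42 pos [0.5119 0.1403 0.1222] yaw 11.01 tilt [-0.0012 -0.0013] F [-0.78 -0.88  1.91] M [-0.2   0.28 -0.01] w 0.0582 q [-0.73  0.17  0.42  1.81 -0.08  1.17 -0.09]
turn [0.06 0.08 0.01] shift [-0.0009  0.0001  0.0012]
```

Emit:
carry_out(increments="0 0 0 0 0 -0.005 0.05; 0 0 0 0 0 -0.015 0.05; 0 0 0 0 0 -0.03 0.05; 0 0 0 0 0 -0.045 0.05; 0 0 0 0 0 -0.05 0.05")

```text
time: 4.05
ee_pos: [0.5126, 0.1406, 0.1738]
eef_rot: [0.995, 0.096, 0.0, 0.0]
ft_force: [-0.5, -0.0, -0.9]
width: 0.0584
```

```bash
python3 - <<'E'
from go import *
import cv2
st();go(.5087,-.152,.171,11)
for n in("scene",):
  p,d=r.camera(n);cv2.imwrite(f"pics/{n}3.png",cv2.resize(p[110:260,230:390],None,fx=4,fy=4)[:600])
E
```

```text
t 4.05 pos [0.5126 0.1406 0.1738] yaw 11.01 tilt [ 0.0007 -0.0003] F [-0.45 -0.01 -0.86] M [-0.06  0.01 -0.05] w 0.0584 q [-0.74  0.13  0.43  1.75 -0.06  1.28 -0.11]
turn [ 0.02 -0.04  0.01] shift [-0.0598  0.2865  0.0029]
```

View pics/scene3.png

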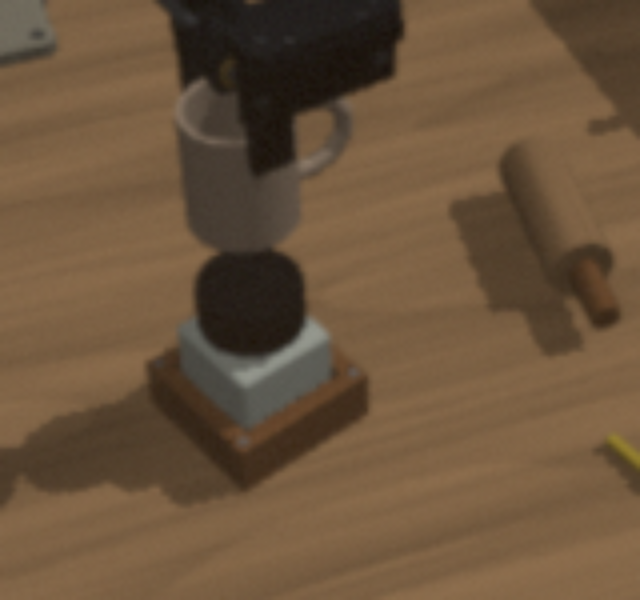

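The mug is lifted upright with the cap visible below it. I'll carry it to the turntable.

Emit:
carry_out(increments="0 0 0 -0.006 0.028 0 0.05; 0 0 0 -0.0145 0.07 0 0.05; 0 0 0 -0.024 0.115 0 0.05; 0 0 0 -0.0335 0.16 0 0.05; 0 0 0 -0.04 0.19 0 0.05")

```text
time: 4.72
ee_pos: [0.5091, -0.0559, 0.1737]
eef_rot: [0.995, 0.095, 0.0, 0.0]
ft_force: [1.1, 0.5, -0.7]
width: 0.0585
```

```bash
python3 go.py .5087 -.152 .1 11
```

```text
t 4.72 pos [ 0.5091 -0.0559  0.1737] yaw 10.9 tilt [ 0.0004 -0.0005] F [ 1.05  0.46 -0.74] M [-0.09  0.   -0.01] w 0.0585 q [-0.53  0.08  0.59  1.8  -0.05  1.27  0.26]
turn [ 0.03 -0.02 -0.1 ] shift [-0.0186  0.0943  0.0738]
```

Emit:
carry_out(increments="0 0 0 -0.008 0.04 0 0.05; 0 0 0 -0.015 0.075 0.01 0.05; 0 0 0 -0.0185 0.094 0.03 0.05; 0 0 0 -0.0185 0.094 0.055 0.05; 0 0 0 -0.0185 0.094 0.074 0.05")

```text
time: 5.35
ee_pos: [0.5082, -0.1519, 0.0985]
eef_rot: [0.996, 0.095, -0.0, 0.0]
ft_force: [-1.0, -0.2, -2.2]
width: 0.0581
```

```bash
python3 - <<'E'
from go import *
import cv2
st();go(.5087,-.152,.064,11)
p,d=r.camera("scene");cv2.imwrite(f"pics/scene4.png",cv2.resize(p[140:290,90:250],None,fx=4,fy=4)[:600])
E
```

```text
t 5.35 pos [ 0.5082 -0.1519  0.0985] yaw 10.87 tilt [-0.0008 -0.0005] F [-0.97 -0.15 -2.2 ] M [-0.07  0.06 -0.01] w 0.0581 q [-0.38  0.22  0.66  1.85 -0.15  1.12  0.52]
turn [ 0.02  0.05 -0.13] shift [0.0005 0.0002 0.0345]
```

View pics/scene4.png

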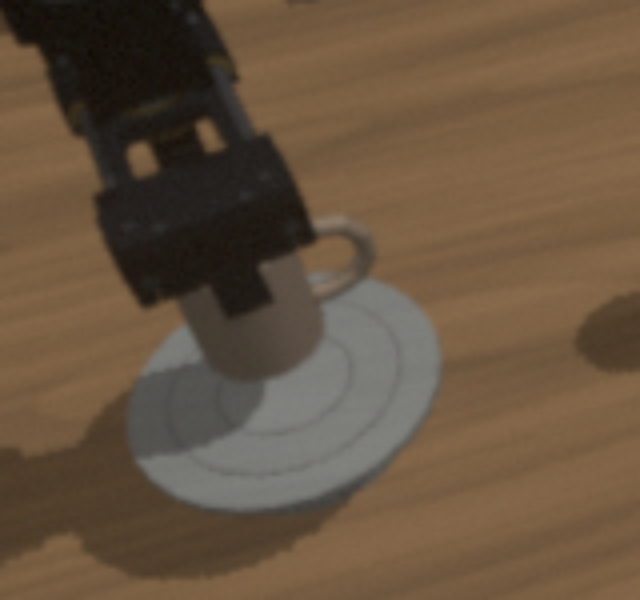

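Foot height is the TCP minus about 20 mm, so contact should come near TCP z = 0.062. I'll lower to about 0.064 first.

Emit:
carry_out(increments="0 0 0 0 0 0.01 0.05; 0 0 0 0 0 0.02 0.05; 0 0 0 0 0 0.028 0.05; 0 0 0 0 0 0.032 0.05; 0 0 0 0 0 0.034 0.05")

```text
time: 6.02
ee_pos: [0.5069, -0.1514, 0.0623]
eef_rot: [0.995, 0.095, -0.002, 0.0]
ft_force: [-0.1, 1.1, -0.8]
width: 0.0585
```

```bash
python3 go.py .5087 -.152 .062 11
```

```text
t 6.03 pos [ 0.5069 -0.1514  0.0623] yaw 10.9 tilt [-0.0035 -0.0003] F [-0.11  1.1  -0.78] M [-0.08  0.01 -0.01] w 0.0585 q [-0.37  0.26  0.65  1.89 -0.18  1.05  0.55]
turn [-0.02  0.2  -0.1 ] shift [0.0016 0.0009 0.0003]
```

Emit:
carry_out(increments="0 0 0 0 0 0 0.05; 0 0 0 0 0 0.0005 0.05; 0 0 0 0 0 0.001 0.05; 0 0 0 0 0 0.0015 0.05; 0 0 0 0 0 0.0015 0.05")

```text
time: 6.65
ee_pos: [0.5072, -0.1515, 0.0621]
eef_rot: [0.995, 0.095, -0.001, -0.0]
ft_force: [-6.8, 2.0, 14.4]
width: 0.0581
```

```bash
python3 - <<'E'
from go import *
import cv2
st();go(.5087,-.152,.062,11)
p,d=r.camera("scene");cv2.imwrite(f"pics/scene5.png",cv2.resize(p[140:290,90:250],None,fx=4,fy=4)[:600]);st()
E
```

```text
t 6.65 pos [ 0.5072 -0.1515  0.0621] yaw 10.89 tilt [-0.0028  0.0003] F [-6.75  1.96 14.36] M [0.27 1.45 0.08] w 0.0581 q [-0.37  0.27  0.65  1.89 -0.18  1.05  0.55]
turn [-0.05  0.15 -0.12] shift [0.0014 0.0007 0.0001]
t 6.7 pos [ 0.5072 -0.1515  0.0621] yaw 10.88 tilt [-0.0028  0.0003] F [-6.59  2.95 14.48] M [0.27 1.5  0.03] w 0.0583 q [-0.37  0.27  0.65  1.89 -0.18  1.05  0.55]
```

View pics/scene5.png

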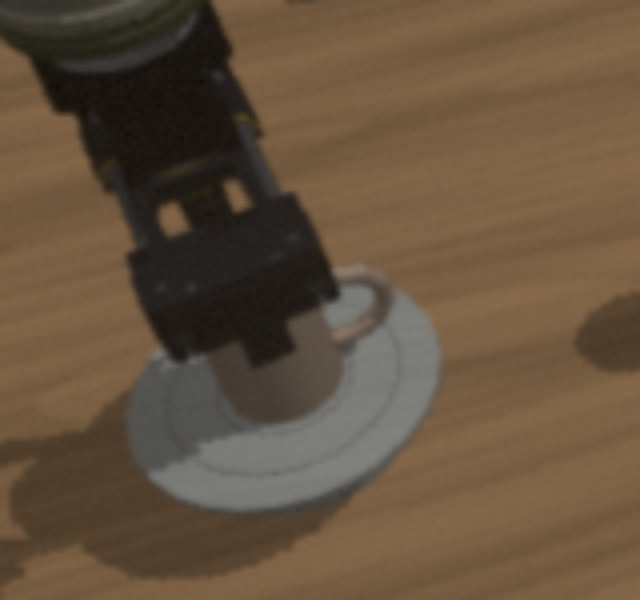

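There's 14 N of contact force, so the mug is seated. I'll relax slightly and open.

Emit:
carry_out(increments="0 0 0 0 0 0.0 0.05; 0 0 0 0 0 0.0 0.065; 0 0 0 0 0 0 0.075; 0 0 0 0 0 0 0.087; 0 0 0 0 0 0 0.087")

```text
time: 7.32
ee_pos: [0.5072, -0.1516, 0.0621]
eef_rot: [0.995, 0.095, -0.001, -0.0]
ft_force: [-0.1, 0.3, 0.3]
width: 0.0842
```

```bash
python3 go.py .5087 -.152 .062 11
```

```text
t 7.33 pos [ 0.5072 -0.1516  0.0621] yaw 10.88 tilt [-0.0028  0.0002] F [-0.07  0.32  0.3 ] M [-0.09  0.06  0.02] w 0.0842 q [-0.36  0.27  0.65  1.89 -0.18  1.05  0.55]
turn [-0.04  0.16 -0.12] shift [0.0014 0.0007 0.0001]
```

Emit:
carry_out(increments="0 0 0 0 0 -0.01 0.087; 0 0 0 0 0 -0.035 0.087; 0 0 0 0 0 -0.065 0.087; 0 0 0 0 0 -0.095 0.087; 0 0 0 0 0 -0.12 0.087")

```text
time: 7.95
ee_pos: [0.5078, -0.1518, 0.1841]
eef_rot: [0.996, 0.095, -0.001, -0.0]
ft_force: [0.1, 0.3, -0.8]
width: 0.0872
```

```bash
python3 - <<'E'
from go import *
import cv2
from h import *
st();go(.5075,.1414,.18,-30)
for n in("scene","top"):
  m=r.camera_model(n);p,d=r.camera(n);np.savez(f"pics/{n}6.npz",p=p,d=d,K=m["K"],E=m["extrinsics"]);cv2.imwrite(f"pics/{n}6.png",p)
p,d,K,E=load("top6")
print(p.shape)
cv2.imwrite("pics/c6.png",np.vstack([cv2.resize(q[a:a+50,b:b+130],None,fx=6,fy=6,interpolation=cv2.INTER_CUBIC) for q,a,b in((p,200,295),(load("scene6")[0],165,225))]))
E
```

```text
t 7.95 pos [ 0.5078 -0.1518  0.1841] yaw 10.87 tilt [-0.0015  0.0003] F [ 0.08  0.34 -0.78] M [-0.03  0.03  0.01] w 0.0872 q [-0.41  0.13  0.68  1.75 -0.08  1.3   0.47]
turn [-0.    0.09 40.87] shift [ 0.055  -0.2879  0.0042]
(400, 640, 3)
```

View pics/c6.png

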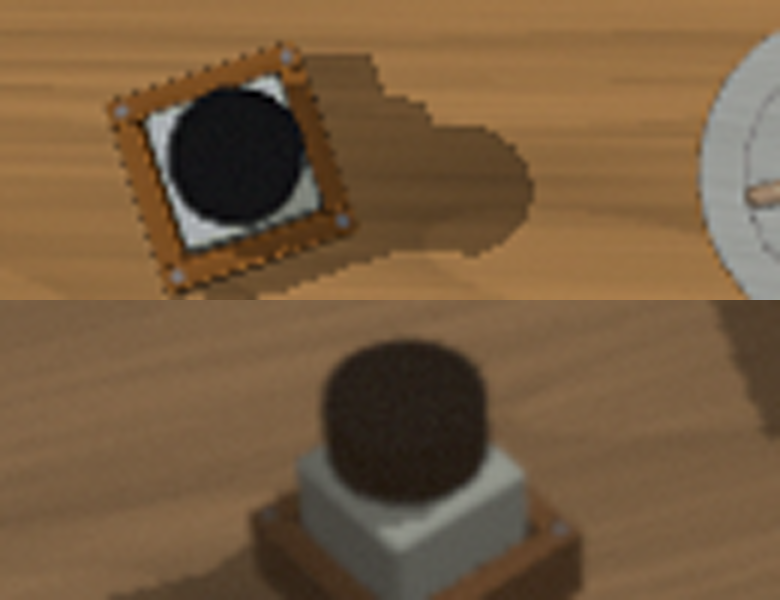

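View pics/scene6.png

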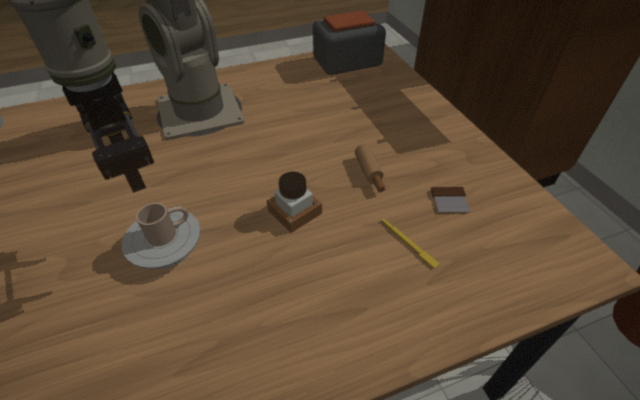

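The mug stands upright near the wheel centre at about (158,225) in the scene view, and the cap is exposed at about (293,184). Next I'll measure the cap.

```bash
python3 - <<'E'
from h import *
for n in("top6","scene6"):
  p,d,K,E=load(n);P=pts(d,K,E);z=P[...,2]
  near=(np.hypot(P[...,0]-.508,P[...,1]-.141)<.06)&(d>0)
  k=near&(z>.096)&(z<.11);print(n,k.sum(),"ztop",np.median(z[k]),P[k].mean(0))
  cs,_=cv2.findContours(k.astype(np.uint8),cv2.RETR_EXTERNAL,cv2.CHAIN_APPROX_NONE);c=max(cs,key=cv2.contourArea)[:,0]
  print("circle",circ(np.array([ray(u,v,K,E,.102) for u,v in c])))
  m=(near&(p.max(-1)<60)).astype(np.uint8);M=cv2.moments(m);print("dark",M["m10"]/M["m00"],M["m01"]/M["m00"],m.sum(),ray(M["m10"]/M["m00"],M["m01"]/M["m00"],K,E,.098 if n=="top6" else .09))
  kt=(np.hypot(P[...,0]-.508,P[...,1]+.152)<.045)&(d>0);kk=kt&(z>.105)&(z<.12);print("mug rim",kk.sum(),P[kk].mean(0),circ(P[kk]))
E
```

```text
top6 413 ztop 0.10296797330393592 [0.50725097 0.1420013  0.10263051]
circle (array([0.5073741 , 0.14205946]), np.float64(0.029021040559793185))
dark 334.1924882629108 225.84272300469485 426 [0.50659428 0.14083291 0.098     ]
mug rim 113 [ 0.5052931  -0.14574949  0.11131242] (array([ 0.50627314, -0.14889411]), np.float64(0.027998690504326497))
scene6 456 ztop 0.10167886726810854 [0.5113713  0.13963565 0.10149652]
circle (array([0.51131834, 0.13972457]), np.float64(0.03055436488605049))
dark 289.3739946380697 190.94638069705093 746 [0.5256983  0.12933449 0.09      ]
mug rim 269 [ 0.50852241 -0.152193    0.10986774] (array([ 0.50859568, -0.15175284]), np.float64(0.027902183356869406))
```

```bash
python3 go.py .553 .219 .17 -30
```

```text
t 8.05 pos [ 0.5091 -0.1521  0.1853] yaw 10.87 tilt [0.002  0.0002] F [ 0.42  0.59 -0.2 ] M [-0.09 -0.03  0.01] w 0.0868 q [-0.41  0.13  0.68  1.74 -0.08  1.3   0.47]
turn [-3.000e-02 -1.100e-01  4.087e+01] shift [ 0.1131 -0.3562  0.0155]
```

Emit:
carry_out(increments="0 0 8 0.014 -0.045 0 0.087; 0 0 16 0.028 -0.09 0 0.087; 0 0 24 0.043 -0.135 0 0.087; 0 0 32 0.057 -0.18 0 0.087; 0 0 40 0.071 -0.225 0 0.087")

```text
time: 8.68
ee_pos: [0.5362, 0.0837, 0.1852]
eef_rot: [0.967, -0.254, 0.001, -0.0]
ft_force: [0.7, -1.0, -0.4]
width: 0.0871
```

```bash
python3 go.py .553 .219 .17 -30
```

```text
t 8.68 pos [0.5362 0.0837 0.1852] yaw -29.4 tilt [0.0018 0.0002] F [ 0.67 -0.99 -0.43] M [-0.05  0.04 -0.05] w 0.0871 q [-0.73  0.15  0.54  1.71 -0.08  1.3  -0.68]
turn [-0.06 -0.08  0.6 ] shift [-0.0518 -0.1262  0.0153]
```

Emit:
carry_out(increments="0 0 0 -0.018 -0.044 0 0.087; 0 0 0 -0.036 -0.088 0.005 0.087; 0 0 0 -0.052 -0.126 0.015 0.087; 0 0 0 -0.052 -0.126 0.015 0.087; 0 0 0 -0.052 -0.126 0.015 0.087")

```text
time: 9.3
ee_pos: [0.5528, 0.218, 0.17]
eef_rot: [0.967, -0.254, 0.001, 0.0]
ft_force: [0.1, -0.4, 0.5]
width: 0.087
```

```bash
python3 - <<'E'
from go import *
from h import *
st();go(.509,.141,.16,-30)
m=r.camera_model("wrist");p,d=r.camera("wrist");K,E=m["K"],m["extrinsics"];cv2.imwrite("pics/w7.png",p);np.savez("pics/w7.npz",p=p,d=d,K=K,E=E)
P=pts(d,K,E);z=P[...,2];k=(d>0)&(np.hypot(P[...,0]-.508,P[...,1]-.141)<.06)&(z>.096)&(z<.11)
cs,_=cv2.findContours(k.astype(np.uint8),cv2.RETR_EXTERNAL,cv2.CHAIN_APPROX_NONE);c=max(cs,key=cv2.contourArea)[:,0]
print(k.sum(),np.median(z[k]),c.min(0),c.max(0),circ(np.array([ray(u,v,K,E,.102) for u,v in c])))
E
```

```text
t 9.3 pos [0.5528 0.218  0.17  ] yaw -29.44 tilt [ 0.0015 -0.0009] F [ 0.08 -0.41  0.49] M [-0.09  0.14  0.03] w 0.087 q [-0.84  0.28  0.47  1.59 -0.13  1.29 -0.86]
turn [ 0.   -0.1   0.56] shift [-0.0003  0.0885  0.01  ]
1344 0.10336660151469326 [291 286] [351 313] (array([0.50302696, 0.1329843 ]), np.float64(0.022770049828745618))
```

View pics/w7.png

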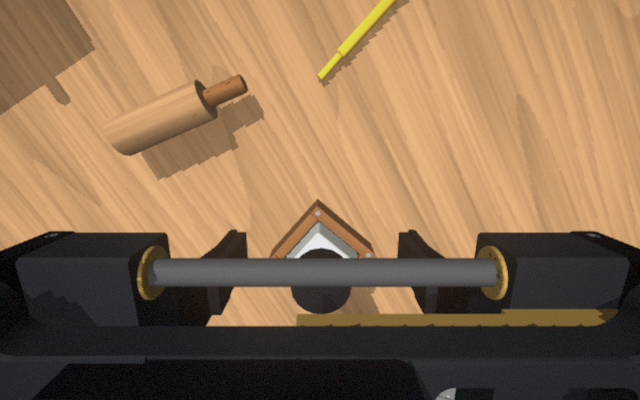

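```bash
python3 - <<'E'
from h import *
p,d,K,E=load("w7")
P=pts(d,K,E);z=P[...,2];k=(d>0)&(np.hypot(P[...,0]-.508,P[...,1]-.141)<.06)&(z>.097)&(z<.11)
cs,_=cv2.findContours(k.astype(np.uint8),cv2.RETR_EXTERNAL,cv2.CHAIN_APPROX_NONE);c=max(cs,key=cv2.contourArea)[:,0]
c=c[c[:,1]>290];print(len(c),c[c[:,0].argmin()],c[c[:,0].argmax()])
Q=np.array([ray(u,v,K,E,.102) for u,v in c]);print(circ(Q))
cv2.imwrite("pics/w7c.png",cv2.resize(p[190:330,250:400],None,fx=4,fy=4,interpolation=cv2.INTER_CUBIC))
E
```

```text
71 [292 291] [350 293]
(array([0.50751286, 0.14086266]), np.float64(0.029260367908553065))
```

View pics/w7c.png

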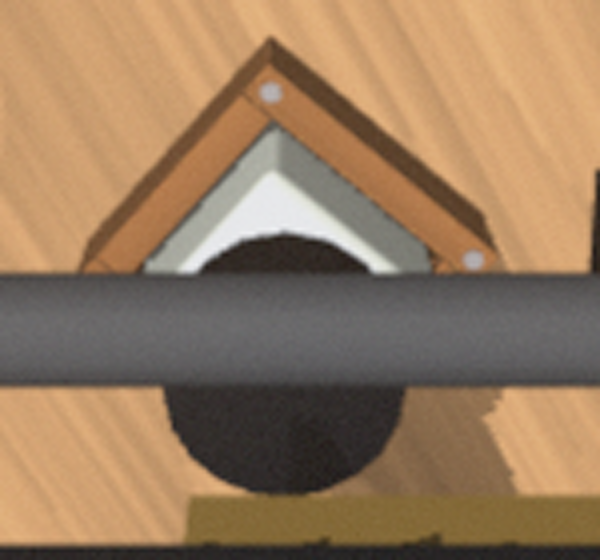

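```bash
python3 go.py .508 .141 .125 -30
```

```text
t 9.35 pos [0.553  0.2175 0.1704] yaw -29.5 tilt [ 0.0019 -0.0004] F [0.01 0.17 0.17] M [-0.13  0.11 -0.01] w 0.087 q [-0.84  0.28  0.47  1.59 -0.13  1.29 -0.86]
turn [-0.03 -0.11  0.5 ] shift [-0.0016  0.0888  0.0453]
```

Emit:
carry_out(increments="0 0 0.5 -0.0005 0.03 0.0 0.087; 0 0 0.5 -0.0015 0.06 0.01 0.087; 0 0 0.5 -0.0015 0.0885 0.02 0.087; 0 0 0.5 -0.0015 0.0885 0.035 0.087; 0 0 0.5 -0.0015 0.0885 0.045 0.087")

```text
time: 9.98
ee_pos: [0.5083, 0.1411, 0.1249]
eef_rot: [0.966, -0.259, 0.001, -0.0]
ft_force: [-0.4, 0.7, 0.1]
width: 0.0871
```

```bash
python3 go.py .508 .141 .0725 -30
```

```text
t 9.97 pos [0.5083 0.1411 0.1249] yaw -30.04 tilt [0.0021 0.0002] F [-0.39  0.7   0.1 ] M [-0.1   0.09  0.01] w 0.0871 q [-0.81  0.16  0.5   1.83 -0.08  1.17 -0.81]
turn [-0.07 -0.1  -0.04] shift [-0.0003  0.0003  0.0524]
```

Emit:
carry_out(increments="0 0 0 0 0 0.015 0.087; 0 0 0 0 0 0.03 0.087; 0 0 0 0 0 0.043 0.087; 0 0 0 0 0 0.051 0.087; 0 0 0 0 0 0.0525 0.087")

```text
time: 10.6
ee_pos: [0.5082, 0.141, 0.0718]
eef_rot: [0.966, -0.259, 0.001, -0.0]
ft_force: [0.9, -0.4, 0.3]
width: 0.0872
```

```bash
python3 - <<'E'
from go import *
import cv2
st();go(.508,.141,.0725,-30)
p,d=r.camera("scene");cv2.imwrite(f"pics/scene8.png",cv2.resize(p[130:240,220:370],None,fx=5,fy=5)[:600])
E
```

```text
t 10.6 pos [0.5082 0.141  0.0718] yaw -30.05 tilt [ 0.0014 -0.0004] F [ 0.91 -0.45  0.29] M [-0.11  0.14  0.03] w 0.0872 q [-0.79  0.22  0.49  1.88 -0.12  1.06 -0.78]
turn [-0.02 -0.08 -0.05] shift [-0.0002  0.0001 -0.0007]
```

View pics/scene8.png

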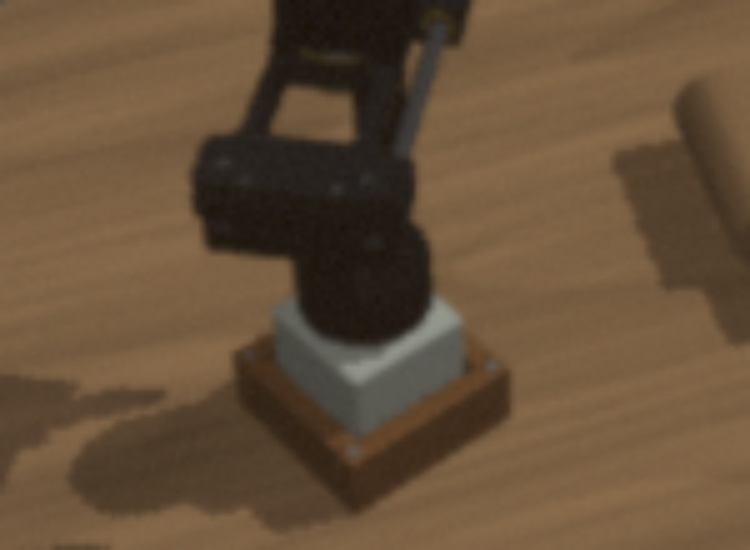

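Emit:
carry_out(increments="0 0 0 0 0 0 0.075; 0 0 0 0 0 0 0.065; 0 0 0 0 0 0 0.05; 0 0 0 0 0 0 0.05; 0 0 0 0 0 0 0.05", squeeze=45)

```text
time: 11.28
ee_pos: [0.5084, 0.1411, 0.0721]
eef_rot: [0.966, -0.259, 0.001, -0.0]
ft_force: [-1.0, 0.2, 0.7]
width: 0.0515
```

```bash
python3 go.py .508 .141 .072 -30
```

```text
t 11.28 pos [0.5084 0.1411 0.0721] yaw -30.05 tilt [ 0.0019 -0.    ] F [-1.    0.23  0.66] M [-0.08  0.04  0.01] w 0.0515 q [-0.79  0.22  0.49  1.88 -0.12  1.06 -0.78]
turn [-0.05 -0.09 -0.05] shift [-0.0003  0.0003  0.0001]
```

Emit:
carry_out(increments="0 0 0 0 0 0 0.045; 0 0 0 0 0 0 0.045; 0 0 0 0 0 0 0.045; 0 0 0 0 0 0 0.045; 0 0 0 0 0 0 0.045")

```text
time: 11.9
ee_pos: [0.5084, 0.1411, 0.0721]
eef_rot: [0.966, -0.259, 0.001, -0.0]
ft_force: [0.4, -0.2, 1.6]
width: 0.045
```

```bash
python3 - <<'E'
from go import *
import cv2
st()
p,d=r.camera("scene");cv2.imwrite(f"pics/scene9.png",cv2.resize(p[130:240,220:370],None,fx=5,fy=5)[:600])
st()
p,d=r.camera("wrist");cv2.imwrite(f"pics/w9.png",p)
E
```

```text
t 11.9 pos [0.5084 0.1411 0.0721] yaw -30.05 tilt [ 0.0019 -0.    ] F [ 0.39 -0.16  1.62] M [-0.06  0.08  0.  ] w 0.045 q [-0.79  0.22  0.49  1.88 -0.12  1.06 -0.78]
t 11.95 pos [0.5084 0.1411 0.0721] yaw -30.05 tilt [ 0.0019 -0.    ] F [ 0.44  0.23 -0.43] M [-0.11  0.14 -0.03] w 0.0449 q [-0.79  0.22  0.49  1.88 -0.12  1.06 -0.78]
```

View pics/scene9.png

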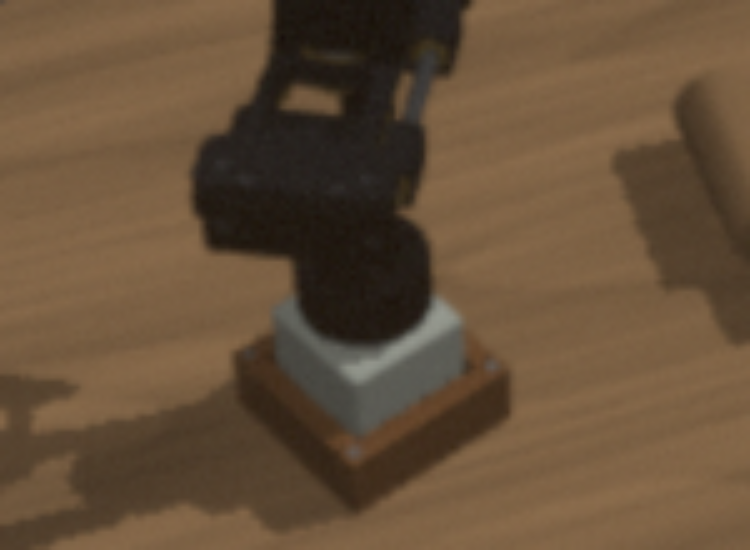

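View pics/w9.png

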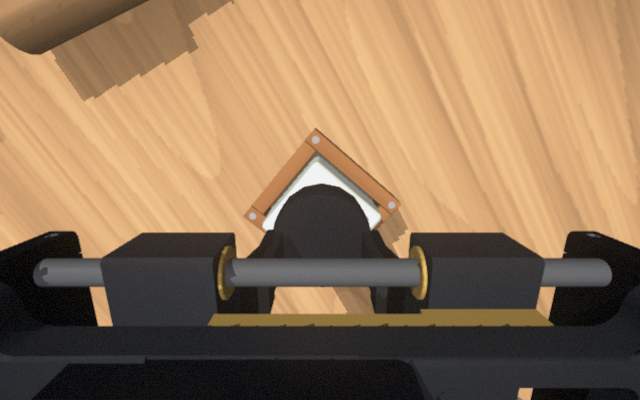

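The fingers closed past 60 mm without gripping (45 mm opening), so they're offset from the cap. I'll locate the actual fingers with depth.

```bash
python3 - <<'E'
from go import *
from h import *
s=r.read_state();q=R.from_quat(s["eef_rot"]);t=s["ee_pos"]
m=r.camera_model("wrist");p,d=r.camera("wrist");K,E=m["K"],m["extrinsics"];np.savez("pics/w10.npz",p=p,d=d,K=K,E=E)
def proj(X):
    c=E[:3,:3].T@(X-E[:3,3]);return (K@c/c[2])[:2],c[2]
print("cam in tool",q.inv().apply(E[:3,3]-t).round(4))
for n,L in(("tcp",[0,0,0]),("pinch",[0,0,-.0187]),("L",[-.0225,0,-.0187]),("R",[.0225,0,-.0187]),("L0",[-.0225,0,0])):
    print(n,proj(t+q.apply(L)))
P=pts(d,K,E);T=q.inv().apply((P-t).reshape(-1,3)).reshape(P.shape)
for (u,v) in((262,240),(262,260),(255,280),(265,300),(385,240),(385,260),(390,300),(322,200),(322,230),(322,250)):
    print(u,v,"tool",T[v,u].round(4),"world",P[v,u].round(4))
k=(d>0)&(T[...,2]>-.03)&(T[...,2]<.02)&(abs(T[...,0])<.06)&(abs(T[...,0])>.02)&(abs(T[...,1])<.04)
print(k.sum(),T[k].min(0),T[k].max(0))
k=(d>0)&(P[...,2]>.096)&(P[...,2]<.108)&(abs(T[...,0])<.035)
print("cap top tool",k.sum(),T[k].min(0),T[k].max(0),T[k].mean(0))
cv2.imwrite("pics/w10.png",cv2.resize(p[120:330,220:430],None,fx=2.8,fy=2.8))
E
```

```text
cam in tool [-0.0002 -0.0701 -0.1998]
tcp (array([322.62357127, 224.47173074]), np.float64(0.21110849131323586))
pinch (array([322.65578152, 234.21754403]), np.float64(0.19305096747622827))
L (array([287.32356452, 234.24021273]), np.float64(0.19306986990898595))
R (array([357.99491824, 234.19487088]), np.float64(0.19303206504347056))
L0 (array([290.31328785, 224.49333316]), np.float64(0.21112739374599354))
262 240 tool [-0.0313 -0.0105 -0.054 ] world [0.4864 0.1658 0.126 ]
262 260 tool [-0.017  -0.0324 -0.1223] world [0.5096 0.1777 0.1945]
255 280 tool [-0.0185 -0.0281 -0.1256] world [0.5061 0.1747 0.1977]
265 300 tool [-0.0241  0.0023 -0.0884] world [0.4862 0.1512 0.1604]
385 240 tool [0.0596 0.0404 0.0704] world [0.5399 0.0762 0.0017]
385 260 tool [ 0.0174 -0.0321 -0.1216] world [0.5393 0.1601 0.1938]
390 300 tool [ 0.0271  0.0001 -0.0918] world [0.5316 0.1274 0.1639]
322 200 tool [-0.0004 -0.0259 -0.0315] world [0.5209 0.1637 0.1036]
322 230 tool [-0.0004 -0.0079 -0.0324] world [0.5119 0.1482 0.1046]
322 250 tool [-0.0004  0.0052 -0.0315] world [0.5054 0.1368 0.1036]
971 [-0.04329941 -0.02626219 -0.02997819] [0.04180236 0.00724874 0.0199363 ]
cap top tool 5144 [-0.02927932 -0.03040723 -0.03317023] [ 0.02898083  0.02995336 -0.0238633 ] [-0.00038384 -0.00975995 -0.03100093]
```

View pics/w10.png

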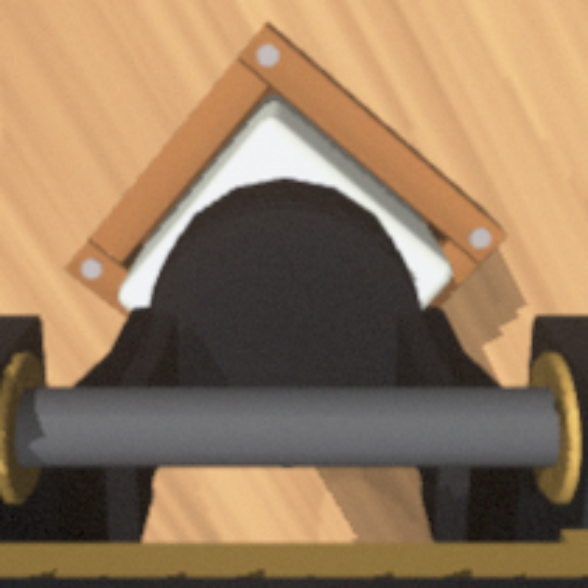

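```bash
python3 - <<'E'
from h import *
import bench
p,d=bench.r.camera("scene");m=bench.r.camera_model("scene");np.savez("pics/scene10.npz",p=p,d=d,K=m["K"],E=m["extrinsics"])
q=np.clip((p[140:215,255:325]/255.)**.45*255,0,255).astype(np.uint8)
w=load("w10")[0];w=np.clip((w[170:320,230:420]/255.)**.45*255,0,255).astype(np.uint8)
cv2.imwrite("pics/b1.png",cv2.resize(q,None,fx=8,fy=8,interpolation=cv2.INTER_CUBIC))
cv2.imwrite("pics/b2.png",cv2.resize(w,None,fx=4,fy=4,interpolation=cv2.INTER_CUBIC))
E
```

```text
(no output)
```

View pics/b1.png

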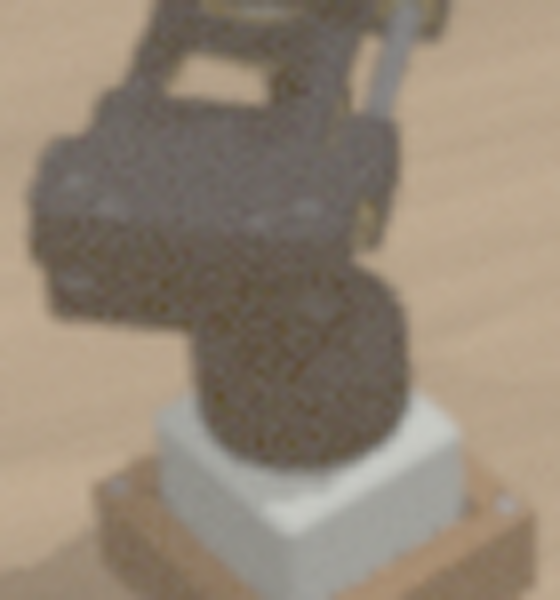

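View pics/b2.png

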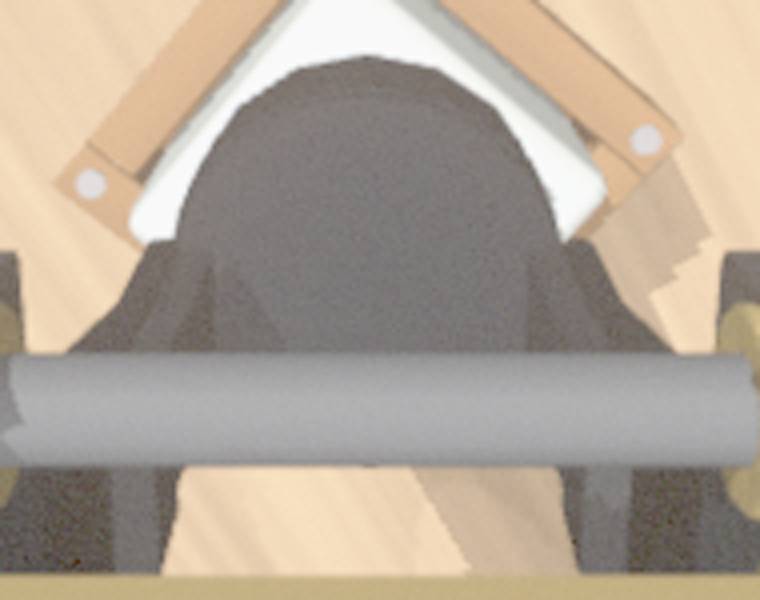

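```bash
python3 - <<'E'
from go import *
from h import *
s=r.read_state();q=R.from_quat(s["eef_rot"]);t=s["ee_pos"]
p,d,K,E=load("w10");P=pts(d,K,E);T=q.inv().apply((P-t).reshape(-1,3)).reshape(P.shape)
for v in(232,236,240,245,250,255): print(v,[tuple((T[v,u]*1000).round(0).astype(int)) for u in(266,270,274,278,281,284,288,292)])
p,d,K,E=load("scene10");P=pts(d,K,E);T=q.inv().apply((P-t).reshape(-1,3)).reshape(P.shape)
print("scene")
for v in range(168,202,3): print(v,[tuple((T[v,u]*1000).round(0).astype(int)) for u in(275,280,285,290,295,300,304)])
E
```

```text
232 [(np.int64(-31), np.int64(-10), np.int64(-42)), (np.int64(-29), np.int64(-10), np.int64(-42)), (np.int64(-27), np.int64(-10), np.int64(-41)), (np.int64(-25), np.int64(-9), np.int64(-38)), (np.int64(-24), np.int64(-9), np.int64(-38)), (np.int64(-23), np.int64(-6), np.int64(-31)), (np.int64(-20), np.int64(-6), np.int64(-32)), (np.int64(-18), np.int64(-6), np.int64(-31))]
236 [(np.int64(-30), np.int64(-11), np.int64(-49)), (np.int64(-28), np.int64(-10), np.int64(-48)), (np.int64(-27), np.int64(-9), np.int64(-45)), (np.int64(-24), np.int64(-9), np.int64(-46)), (np.int64(-23), np.int64(-9), np.int64(-44)), (np.int64(-23), np.int64(-3), np.int64(-30)), (np.int64(-21), np.int64(-4), np.int64(-31)), (np.int64(-18), np.int64(-4), np.int64(-32))]
240 [(np.int64(-29), np.int64(-10), np.int64(-54)), (np.int64(-27), np.int64(-10), np.int64(-53)), (np.int64(-26), np.int64(-9), np.int64(-50)), (np.int64(-23), np.int64(-9), np.int64(-51)), (np.int64(-23), np.int64(-8), np.int64(-47)), (np.int64(-23), np.int64(-1), np.int64(-31)), (np.int64(-21), np.int64(-1), np.int64(-32)), (np.int64(-18), np.i
[... 4310 characters left out ...]
9), np.int64(-21), np.int64(-7)), (np.int64(5), np.int64(-27), np.int64(6))]
198 [(np.int64(10), np.int64(40), np.int64(22)), (np.int64(19), np.int64(25), np.int64(9)), (np.int64(20), np.int64(13), np.int64(7)), (np.int64(30), np.int64(-1), np.int64(-6)), (np.int64(27), np.int64(-11), np.int64(-4)), (np.int64(16), np.int64(-20), np.int64(6)), (np.int64(12), np.int64(-28), np.int64(8))]
201 [(np.int64(7), np.int64(42), np.int64(34)), (np.int64(21), np.int64(25), np.int64(18)), (np.int64(30), np.int64(11), np.int64(6)), (np.int64(25), np.int64(1), np.int64(10)), (np.int64(25), np.int64(-10), np.int64(7)), (np.int64(21), np.int64(-21), np.int64(10)), (np.int64(14), np.int64(-28), np.int64(16))]
```

The depth data puts the finger faces at ±23 mm, inside the 30 mm cap radius, although the cap is centred on the TCP. I'll reopen gently and re-close with less squeeze to see where they stop.

Emit:
carry_out(increments="0 0 0 0 0 0 0.05; 0 0 0 0 0 0 0.055; 0 0 0 0 0 0 0.06; 0 0 0 0 0 0 0.066; 0 0 0 0 0 0 0.07", squeeze=10)

```text
time: 12.72
ee_pos: [0.5084, 0.1411, 0.0721]
eef_rot: [0.966, -0.259, 0.001, -0.0]
ft_force: [-0.6, 0.2, 0.9]
width: 0.0676
```

```bash
python3 - <<'E'
from go import *
from h import *
st();s=r.read_state();q=R.from_quat(s["eef_rot"]);t=s["ee_pos"]
m=r.camera_model("wrist");p,d=r.camera("wrist");K,E=m["K"],m["extrinsics"]
cv2.imwrite("pics/b3.png",cv2.resize(np.clip((p[150:330,210:430]/255.)**.5*255,0,255).astype(np.uint8),None,fx=3,fy=3))
P=pts(d,K,E);T=q.inv().apply((P-t).reshape(-1,3)).reshape(P.shape)
k=(d>0)&(P[...,2]>.099)&(P[...,2]<.109)&(np.hypot(T[...,0],T[...,1])<.034);print("cap",T[k].min(0),T[k].max(0),np.median(P[k][:,2]))
E
```

```text
t 12.72 pos [0.5084 0.1411 0.0721] yaw -30.05 tilt [ 0.0019 -0.    ] F [-0.6   0.21  0.86] M [-0.14  0.07  0.01] w 0.0676 q [-0.79  0.22  0.49  1.88 -0.12  1.06 -0.78]
cap [-0.03085338 -0.03055074 -0.0332074 ] [ 0.02929358  0.03039661 -0.02682125] 0.10334297311972479
```

View pics/b3.png

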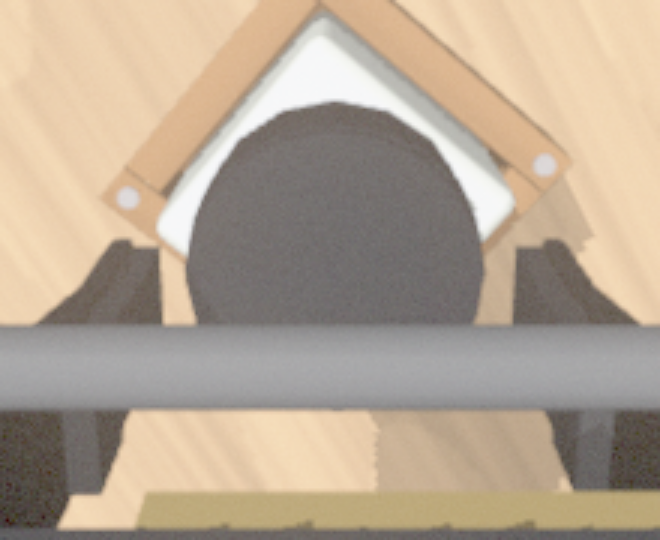

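Emit:
carry_out(increments="0 0 0 0 0 0 0.065; 0 0 0 0 0 0 0.062; 0 0 0 0 0 0 0.06; 0 0 0 0 0 0 0.057; 0 0 0 0 0 0 0.057", squeeze=10)

```text
time: 13.4
ee_pos: [0.5084, 0.1411, 0.0721]
eef_rot: [0.966, -0.259, 0.001, -0.0]
ft_force: [0.1, 0.5, -0.1]
width: 0.0575
```

```bash
python3 go.py .508 .141 .072 -30
```

```text
t 13.4 pos [0.5084 0.1411 0.0721] yaw -30.05 tilt [ 0.0018 -0.    ] F [ 0.05  0.55 -0.1 ] M [-0.06  0.13 -0.02] w 0.0575 q [-0.79  0.22  0.49  1.88 -0.12  1.06 -0.78]
turn [-0.05 -0.09 -0.05] shift [-0.0003  0.0002  0.0001]
```

Emit:
carry_out(increments="0 0 0 0 0 0 0.05; 0 0 0 0 0 0 0.05; 0 0 0 0 0 0 0.04; 0 0 0 0 0 0 0.04; 0 0 0 0 0 0 0.04", squeeze=10)

```text
time: 14.02
ee_pos: [0.5084, 0.1411, 0.0721]
eef_rot: [0.966, -0.259, 0.001, -0.0]
ft_force: [0.4, 0.3, 0.2]
width: 0.0406
```

```bash
python3 go.py .508 .141 .072 -30
```

```text
t 14.03 pos [0.5084 0.1411 0.0721] yaw -30.05 tilt [ 0.0019 -0.    ] F [0.4  0.27 0.17] M [-0.08  0.14 -0.07] w 0.0406 q [-0.79  0.22  0.49  1.88 -0.12  1.06 -0.78]
turn [-0.05 -0.09 -0.05] shift [-0.0003  0.0003  0.0001]
```

Emit:
carry_out(increments="0 0 0 0 0 0 0.04; 0 0 -2 0 0 0 0.04; 0 0 -4 0 0 0 0.04; 0 0 -6 0 0 0 0.04; 0 0 -8 0 0 0 0.04", squeeze=10)

```text
time: 14.65
ee_pos: [0.5084, 0.1411, 0.0721]
eef_rot: [0.982, -0.19, 0.001, -0.0]
ft_force: [-0.8, -1.0, -0.1]
width: 0.0401
```

```bash
python3 - <<'E'
from go import *
from h import *
st();s=r.read_state();q=R.from_quat(s["eef_rot"]);t=s["ee_pos"]
m=r.camera_model("wrist");p,d=r.camera("wrist");K,E=m["K"],m["extrinsics"]
cv2.imwrite("pics/b4.png",cv2.resize(np.clip((p[150:330,210:430]/255.)**.5*255,0,255).astype(np.uint8),None,fx=3,fy=3))
P=pts(d,K,E);T=q.inv().apply((P-t).reshape(-1,3)).reshape(P.shape)
k=(d>0)&(P[...,2]>.099)&(P[...,2]<.109)&(np.hypot(T[...,0],T[...,1])<.034);print("cap",T[k].min(0),T[k].max(0),np.median(P[k][:,2]))
p,d=r.camera("scene");cv2.imwrite("pics/b5.png",cv2.resize(np.clip((p[140:230,240:350]/255.)**.5*255,0,255).astype(np.uint8),None,fx=6,fy=6))
E
```

```text
t 14.65 pos [0.5084 0.1411 0.0721] yaw -21.91 tilt [ 0.0019 -0.0001] F [-0.76 -1.01 -0.09] M [-0.06  0.08  0.04] w 0.0401 q [-0.78  0.22  0.47  1.88 -0.11  1.06 -0.64]
cap [-0.02942864 -0.03025675 -0.0365642 ] [ 0.02893893  0.02917916 -0.02686398] 0.10331807119389536
```

View pics/b4.png

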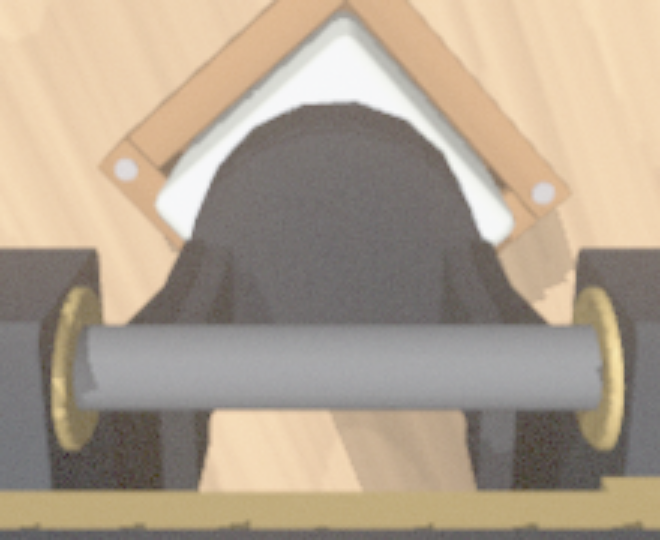

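View pics/b5.png

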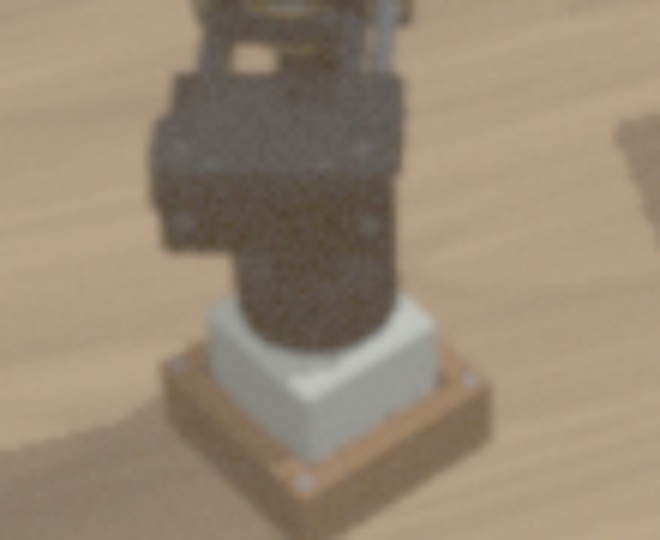

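The twist gave no moment, so the fingers aren't engaging the cap at all. I'll back out and touch the cap top gently with closed fingertips, to find out whether and at what height they make contact.

Emit:
carry_out(increments="0 0 0 0 0 0 0.06; 0 0 0 0 0 0 0.08; 0 0 0 0 0 0 0.087; 0 0 0 0 0 0 0.087; 0 0 0 0 0 -0.01 0.087", squeeze=15)

```text
time: 15.38
ee_pos: [0.5078, 0.1409, 0.082]
eef_rot: [0.982, -0.191, 0.0, 0.0]
ft_force: [-0.2, 0.4, 0.2]
width: 0.0814
```

Emit:
carry_out(increments="0 0 0 0 0 -0.02 0.087; 0 0 0 0 0 -0.035 0.05; 0 0 0 0 0 -0.035 0.03; 0 0 0 0 0 -0.035 0.03; 0 0 0 0 0 -0.035 0.03")

```text
time: 16.0
ee_pos: [0.5074, 0.1407, 0.1163]
eef_rot: [0.982, -0.191, -0.0, 0.001]
ft_force: [0.4, 0.4, -0.3]
width: 0.0546
```

```bash
python3 go.py .508 .141 .104 -22
```

```text
t 16.0 pos [0.5074 0.1407 0.1163] yaw -21.97 tilt [-0.0003 -0.0012] F [ 0.38  0.43 -0.28] M [-0.05  0.13  0.05] w 0.0546 q [-0.79  0.17  0.48  1.83 -0.08  1.16 -0.67]
turn [ 0.07 -0.01  0.03] shift [ 0.0005 -0.0005  0.0123]
```

Emit:
carry_out(increments="0 0 0 0 0 0.004 0.03; 0 0 0 0 0 0.008 0.03; 0 0 0 0 0 0.012 0.03; 0 0 0 0 0 0.0145 0.03; 0 0 0 0 0 0.0165 0.03")

```text
time: 16.62
ee_pos: [0.5074, 0.1407, 0.0996]
eef_rot: [0.982, -0.191, -0.0, 0.001]
ft_force: [-0.1, 0.6, 0.2]
width: 0.0301
```

```bash
python3 go.py .508 .141 .104 -22
```

```text
t 16.62 pos [0.5074 0.1407 0.0996] yaw -21.97 tilt [-0.0004 -0.0013] F [-0.14  0.62  0.17] M [-0.13  0.1  -0.  ] w 0.0301 q [-0.78  0.19  0.48  1.85 -0.09  1.12 -0.66]
turn [ 0.08 -0.01  0.03] shift [ 0.0005 -0.0005 -0.0044]
```

Emit:
carry_out(increments="0 0 0 0 0 0.001 0.03; 0 0 0 0 0 0.002 0.03; 0 0 0 0 0 0.003 0.03; 0 0 0 0 0 0.004 0.03; 0 0 0 0 0 0.005 0.03")

```text
time: 17.25
ee_pos: [0.5074, 0.1407, 0.0946]
eef_rot: [0.982, -0.191, -0.0, 0.001]
ft_force: [-1.0, -1.2, -0.5]
width: 0.03
```

```bash
python3 go.py .508 .141 .104 -22
```

```text
t 17.25 pos [0.5074 0.1407 0.0946] yaw -21.96 tilt [-0.0003 -0.0013] F [-0.98 -1.18 -0.53] M [-0.17  0.04  0.06] w 0.03 q [-0.78  0.2   0.48  1.86 -0.1   1.11 -0.66]
turn [ 0.08 -0.01  0.04] shift [ 0.0004 -0.0005 -0.0094]
```

Emit:
carry_out(increments="0 0 0 0 0 0.0015 0.03; 0 0 0 0 0 0.003 0.03; 0 0 0 0 0 0.0045 0.03; 0 0 0 0 0 0.006 0.03; 0 0 0 0 0 0.007 0.03")

```text
time: 17.88
ee_pos: [0.5073, 0.1407, 0.0874]
eef_rot: [0.982, -0.191, -0.0, 0.001]
ft_force: [0.2, 0.9, -0.3]
width: 0.0299
```

Emit:
carry_out(increments="0 0 0 0 0 0.0015 0.03; 0 0 0 0 0 0.003 0.03; 0 0 0 0 0 0.0045 0.03; 0 0 0 0 0 0.006 0.03; 0 0 0 0 0 0.007 0.03")

```text
time: 18.5
ee_pos: [0.5073, 0.1407, 0.0803]
eef_rot: [0.982, -0.191, -0.0, 0.001]
ft_force: [0.4, -0.8, -0.2]
width: 0.03
```

```bash
python3 - <<'E'
from go import *
from h import *
st();s=r.read_state();q=R.from_quat(s["eef_rot"]);t=s["ee_pos"]
m=r.camera_model("wrist");p,d=r.camera("wrist");K,E=m["K"],m["extrinsics"]
cv2.imwrite("pics/b6.png",cv2.resize(np.clip((p[130:330,210:430]/255.)**.5*255,0,255).astype(np.uint8),None,fx=3,fy=3))
E
```

```text
t 18.5 pos [0.5073 0.1407 0.0803] yaw -21.97 tilt [-0.0005 -0.0014] F [ 0.35 -0.81 -0.21] M [-0.1   0.1   0.01] w 0.03 q [-0.78  0.21  0.47  1.87 -0.11  1.08 -0.65]
```

View pics/b6.png

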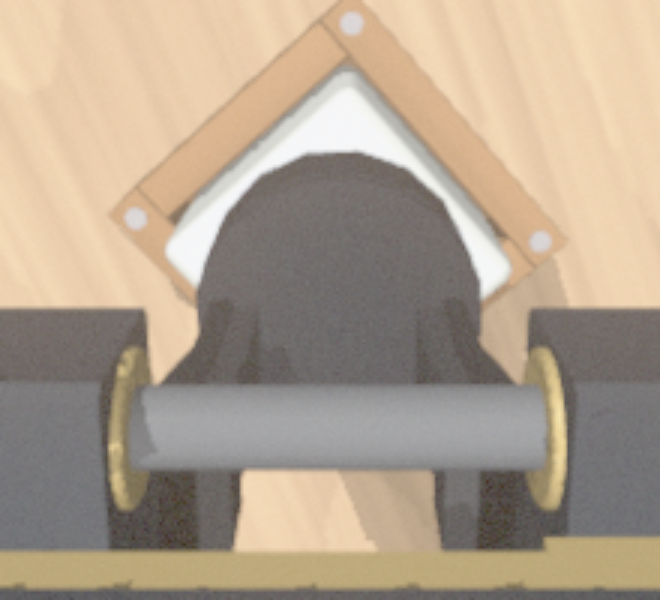

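Closed fingertips are 22 mm below the cap's top with zero force. I'll continue slightly down to see if any part of the finger meets the cap.

Emit:
carry_out(increments="0 0 0 0 0 0.0015 0.03; 0 0 0 0 0 0.003 0.03; 0 0 0 0 0 0.0045 0.03; 0 0 0 0 0 0.006 0.03; 0 0 0 0 0 0.007 0.03")

```text
time: 19.18
ee_pos: [0.5073, 0.1407, 0.0732]
eef_rot: [0.982, -0.19, -0.0, 0.001]
ft_force: [0.3, 0.3, 0.5]
width: 0.0301
```

```bash
python3 go.py .508 .141 .104 -22
```

```text
t 19.18 pos [0.5073 0.1407 0.0732] yaw -21.96 tilt [-0.0006 -0.0014] F [0.3  0.29 0.46] M [-0.1   0.09  0.01] w 0.0301 q [-0.78  0.22  0.47  1.88 -0.11  1.07 -0.64]
turn [0.09 0.   0.04] shift [ 0.0005 -0.0005 -0.0308]
```

Emit:
carry_out(increments="0 0 0 0 0 0.002 0.03; 0 0 0 0 0 0.004 0.03; 0 0 0 0 0 0.006 0.03; 0 0 0 0 0 0.008 0.03; 0 0 0 0 0 0.01 0.03")

```text
time: 19.8
ee_pos: [0.5077, 0.1408, 0.0649]
eef_rot: [0.982, -0.191, -0.0, 0.0]
ft_force: [-11.9, -3.2, 33.7]
width: 0.0304
```

```bash
python3 go.py .508 .141 .104 -22
```

```text
t 19.8 pos [0.5077 0.1408 0.0649] yaw -21.97 tilt [-0.0001 -0.0004] F [-11.93  -3.17  33.7 ] M [-0.88  2.86  0.01] w 0.0304 q [-0.77  0.23  0.47  1.89 -0.12  1.05 -0.64]
turn [ 0.02 -0.    0.03] shift [ 0.0002 -0.0002 -0.0391]
```

Emit:
carry_out(increments="0 0 0 0 0 -0.004 0.03; 0 0 -3 0 0 -0.008 0.05; 0 0 -3 0 0 -0.008 0.068; 0 0 -3 0 0 -0.008 0.068; 0 0 -3 0 0 -0.008 0.068")

```text
time: 20.42
ee_pos: [0.5076, 0.1408, 0.0726]
eef_rot: [0.986, -0.165, -0.0, 0.0]
ft_force: [-0.5, -1.0, -0.2]
width: 0.062
```

```bash
python3 go.py .508 .141 .064 -25
```

```text
t 20.43 pos [0.5076 0.1408 0.0726] yaw -19.01 tilt [-0.0005 -0.0006] F [-0.47 -1.03 -0.2 ] M [-0.12  0.11  0.01] w 0.062 q [-0.77  0.22  0.47  1.88 -0.11  1.07 -0.59]
turn [0.04 0.01 5.99] shift [ 0.0003 -0.0003  0.0086]
```

Emit:
carry_out(increments="0 0 6 0 0 0 0.068; 0 0 6 0 0 0.002 0.068; 0 0 6 0 0 0.005 0.068; 0 0 6 0 0 0.008 0.068; 0 0 6 0 0 0.009 0.068")

```text
time: 21.05
ee_pos: [0.5074, 0.1407, 0.0633]
eef_rot: [0.976, -0.216, -0.0, 0.0]
ft_force: [0.2, -0.2, 0.1]
width: 0.0679
```

```bash
python3 go.py .508 .141 .064 -25
```

```text
t 21.05 pos [0.5074 0.1407 0.0633] yaw -24.98 tilt [-0.0009 -0.0008] F [ 0.18 -0.15  0.13] M [-0.08  0.09 -0.  ] w 0.0679 q [-0.78  0.24  0.48  1.89 -0.12  1.05 -0.69]
turn [0.06 0.03 0.02] shift [ 0.0004 -0.0005 -0.0007]
```

The data now fits together. The housing bottom sits at tool z ≈ −107 mm where −70 is expected. The only touch was at TCP 0.066 (cap top at 0.102), and the tips passed over the shoulder corner without contact. So the real fingertips end about 36 mm behind the reported TCP, and the fingers were always above the cap. I'll open and go 27 mm deeper.

Emit:
carry_out(increments="0 0 0 0 0 0 0.08; 0 0 0 0 0 0 0.087; 0 0 0 0 0 0 0.087; 0 0 2.5 0 0 0.003 0.087; 0 0 5 0.0005 -0.0005 0.008 0.087")

```text
time: 21.68
ee_pos: [0.5083, 0.141, 0.0554]
eef_rot: [0.966, -0.259, -0.0, 0.0]
ft_force: [-0.0, -0.6, 0.1]
width: 0.087
```

Emit:
carry_out(increments="0 0 0 0 0 0.004 0.087; 0 0 0 0 0 0.008 0.087; 0 0 0 0 0 0.012 0.087; 0 0 0 0 0 0.016 0.087; 0 0 0 0 0 0.017 0.087")

```text
time: 22.3
ee_pos: [0.5081, 0.1409, 0.0381]
eef_rot: [0.966, -0.259, -0.0, 0.0]
ft_force: [0.4, 0.8, -1.0]
width: 0.0869
```

```bash
python3 - <<'E'
from go import *
from h import *
st();go(.508,.141,.037,-30);s=r.read_state();q=R.from_quat(s["eef_rot"]);t=s["ee_pos"]
p,d=r.camera("scene");m=r.camera_model("scene");K,E=m["K"],m["extrinsics"]
cv2.imwrite("pics/b7.png",cv2.resize(np.clip((p[140:230,240:350]/255.)**.5*255,0,255).astype(np.uint8),None,fx=6,fy=6))
P=pts(d,K,E);T=q.inv().apply((P-t).reshape(-1,3)).reshape(P.shape)
k=(d>0)&(T[...,0]>.045)&(T[...,0]<.063)&(abs(T[...,1])<.012);print("finger lowest: world z",P[k][:,2].min() if k.any() else None,np.percentile(P[k][:,2],[0,2,5,20]))
E
```

```text
t 22.3 pos [0.5081 0.1409 0.0381] yaw -30.05 tilt [-0.0009 -0.0008] F [ 0.44  0.83 -0.97] M [-0.08  0.09 -0.  ] w 0.0869 q [-0.78  0.27  0.48  1.91 -0.15  1.   -0.76]
turn [ 0.06  0.02 -0.05] shift [-0.0001 -0.0001  0.0011]
finger lowest: world z -0.0029524665800034766 [-0.00295247  0.00139522  0.01235759  0.08458504]
```

View pics/b7.png

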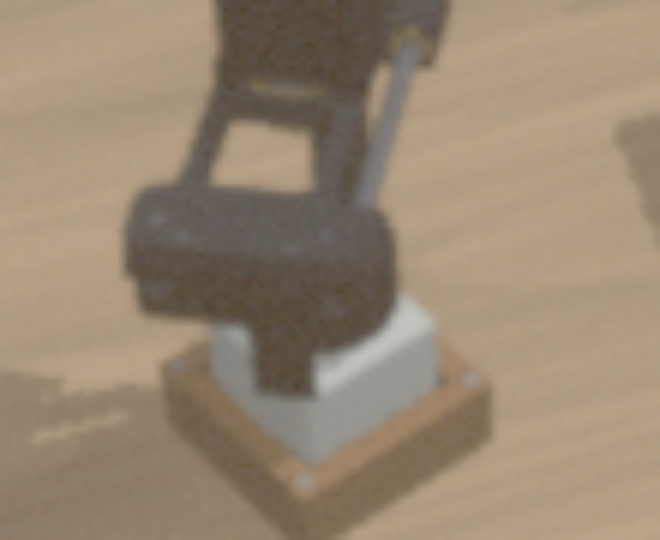

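The finger now stands in front of the cap, tip at about (288,206). I'll close.

Emit:
carry_out(increments="0 0 0 0 0 0.001 0.07; 0 0 0 0 0 0.001 0.05; 0 0 0 0 0 0.001 0.045; 0 0 0 0 0 0.001 0.045; 0 0 0 0 0 0.001 0.045", squeeze=20)

```text
time: 22.98
ee_pos: [0.508, 0.1411, 0.0372]
eef_rot: [0.966, -0.259, -0.0, 0.0]
ft_force: [-0.7, 0.9, 1.0]
width: 0.0604
```

```bash
python3 go.py .508 .141 .037 -30
```

```text
t 22.98 pos [0.508  0.1411 0.0372] yaw -30.04 tilt [-0.0009 -0.0005] F [-0.69  0.91  1.  ] M [ 0.03  0.39 -0.03] w 0.0604 q [-0.78  0.27  0.48  1.91 -0.15  0.99 -0.76]
turn [ 0.05  0.03 -0.04] shift [0.     0.0001 0.0002]
```

The fingers stopped at 60.4 mm, so the cap is gripped. I'll firm up and unscrew (negative turn about tool z).

Emit:
carry_out(increments="0 0 0 0 0 0 0.045; 0 0 -3 0 0 0 0.045; 0 0 -8 0 0 0 0.045; 0 0 -13 0 0 0 0.045; 0 0 -18 0 0 0 0.045", squeeze=50)

```text
time: 23.6
ee_pos: [0.5082, 0.141, 0.0372]
eef_rot: [0.995, -0.104, -0.0, 0.0]
ft_force: [0.2, 0.6, -0.4]
width: 0.0598
```

```bash
python3 go.py .508 .141 .037 56
```

```text
t 23.6 pos [0.5082 0.141  0.0372] yaw -11.91 tilt [-0.0007 -0.0005] F [ 0.16  0.62 -0.35] M [-0.04  0.12 -0.22] w 0.0598 q [-0.74  0.27  0.43  1.91 -0.13  0.99 -0.45]
turn [ 1.000e-02  5.000e-02 -6.791e+01] shift [-0.0002 -0.      0.0002]
```

Emit:
carry_out(increments="0 0 -5 0 0 0 0.045; 0 0 -10 0 0 0 0.045; 0 0 -15 0 0 0 0.045; 0 0 -20 0 0 0 0.045; 0 0 -25 0 0 0 0.045")

```text
time: 24.22
ee_pos: [0.5085, 0.1408, 0.0374]
eef_rot: [0.993, 0.115, -0.0, 0.0]
ft_force: [-0.1, 0.2, 0.6]
width: 0.0598
```

Emit:
carry_out(increments="0 0 -5 0 0 0 0.045; 0 0 -10 0 0 0 0.045; 0 0 -15 0 0 0 0.045; 0 0 -20 0 0 0 0.045; 0 0 -25 0 0 0 0.045")

```text
time: 24.85
ee_pos: [0.5099, 0.1411, 0.0386]
eef_rot: [0.944, 0.329, 0.001, 0.0]
ft_force: [-0.4, -0.3, 7.4]
width: 0.0599
```

```bash
python3 go.py .508 .141 .037 56
```

```text
t 24.85 pos [0.5099 0.1411 0.0386] yaw 38.37 tilt [0.0027 0.0006] F [-0.39 -0.25  7.42] M [-0.06  0.06 -0.05] w 0.0599 q [-0.63  0.26  0.31  1.9  -0.09  0.99  0.39]
turn [  0.09  -0.13 -17.63] shift [-0.0016 -0.0011  0.0016]
```

Threads look free: the moment dropped and the liner pushes up with 7 N. I'll continue turning for margin.

Emit:
carry_out(increments="0 0 -4 0 0 0 0.045; 0 0 -8 0 0 0 0.045; 0 0 -12 0 0 0 0.045; 0 0 -16 0 0 0 0.045; 0 0 -16 0 0 0 0.045")

```text
time: 25.48
ee_pos: [0.5108, 0.1414, 0.0395]
eef_rot: [0.889, 0.457, 0.002, 0.0]
ft_force: [-0.7, 0.7, 6.5]
width: 0.0599
```

```bash
python3 - <<'E'
from go import *
from h import *
st()
m=r.camera_model("wrist");p,d=r.camera("wrist");cv2.imwrite("pics/w11.png",np.clip((p/255.)**.6*255,0,255).astype(np.uint8))
E
```

```text
t 25.48 pos [0.5108 0.1414 0.0395] yaw 54.42 tilt [0.0045 0.0014] F [-0.74  0.7   6.5 ] M [-0.01  0.27  0.05] w 0.0599 q [-0.6   0.26  0.27  1.9  -0.08  0.99  0.66]
```

View pics/w11.png

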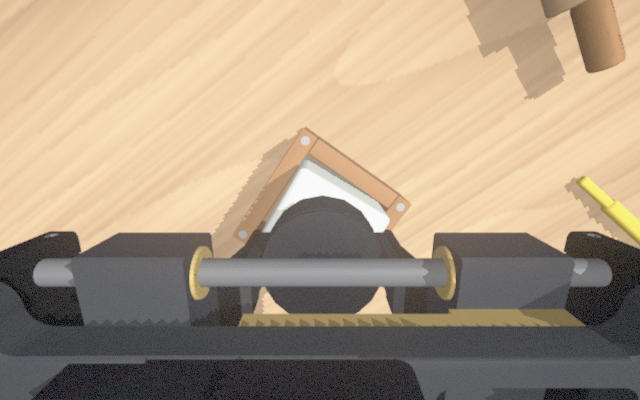

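Emit:
carry_out(increments="0 0 0 0 0 -0.001 0.045; 0 0 0 0 0 -0.002 0.045; 0 0 0 0 0 -0.003 0.045; 0 0 0 0 0 -0.005 0.045; 0 0 0 0 0 -0.006 0.045")

```text
time: 26.15
ee_pos: [0.5108, 0.1413, 0.0456]
eef_rot: [0.89, 0.457, 0.002, 0.0]
ft_force: [-0.2, 0.1, -1.2]
width: 0.0597
```

```bash
python3 - <<'E'
from go import *
from h import *
st();go(.5085,.141,.083,54.4)
p,d=r.camera("scene");cv2.imwrite("pics/b8.png",cv2.resize(np.clip((p[140:230,240:350]/255.)**.5*255,0,255).astype(np.uint8),None,fx=6,fy=6))
E
```

```text
t 26.15 pos [0.5108 0.1413 0.0456] yaw 54.38 tilt [0.0044 0.0013] F [-0.23  0.05 -1.2 ] M [-0.06  0.03  0.02] w 0.0597 q [-0.6   0.25  0.27  1.89 -0.08  1.01  0.66]
turn [ 0.16 -0.21 -0.02] shift [-0.0015 -0.0016 -0.0374]
```

View pics/b8.png

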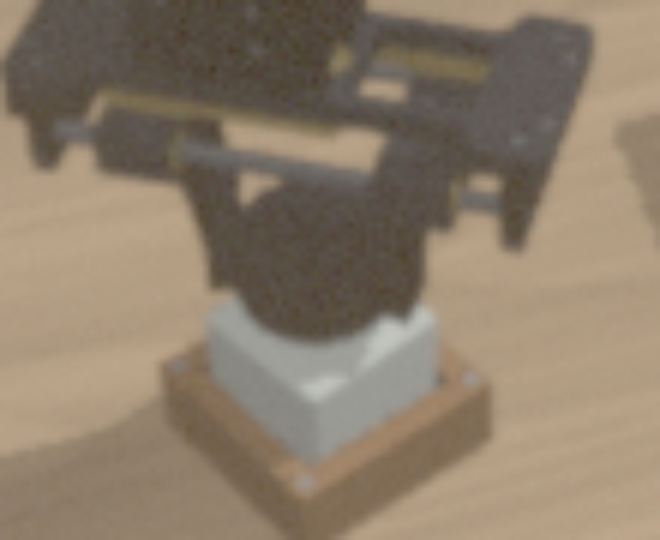

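The cap has come free: force is only about its own weight and the jar is seated. I'll lift to the final height.

Emit:
carry_out(increments="0 0 0 0 0 -0.006 0.045; 0 0 0 0 0 -0.014 0.045; 0 0 0 -0.0005 -0.0005 -0.023 0.045; 0 0 0 -0.001 -0.001 -0.031 0.045; 0 0 0 -0.0015 -0.0015 -0.037 0.045")

```text
time: 26.82
ee_pos: [0.5087, 0.141, 0.0834]
eef_rot: [0.889, 0.457, 0.003, 0.0]
ft_force: [-0.1, -0.3, 0.1]
width: 0.0595
```

Emit:
carry_out(increments="0 0 0 0 0 0 0.045; 0 0 0 0 0 0 0.045; 0 0 0 0 0 0 0.045; 0 0 0 0 0 0 0.045; 0 0 0 0 0 0 0.045")

```text
time: 27.45
ee_pos: [0.5087, 0.141, 0.0833]
eef_rot: [0.889, 0.457, 0.003, 0.0]
ft_force: [-0.0, 0.7, -0.8]
width: 0.0597
```

```bash
python3 - <<'E'
from go import *
from h import *
st()
for n in("scene","top"):
  m=r.camera_model(n);p,d=r.camera(n);K,E=m["K"],m["extrinsics"];cv2.imwrite(f"pics/{n}12.png",p);np.savez(f"pics/{n}12.npz",p=p,d=d,K=K,E=E)
  P=pts(d,K,E);z=P[...,2];kt=(np.hypot(P[...,0]-.508,P[...,1]+.152)<.045)&(d>0)&(z>.105)&(z<.12);print(n,"mug rim",kt.sum(),circ(P[kt]),np.median(z[kt]))
  s=(d>0)&(np.hypot(P[...,0]-.508,P[...,1]-.141)<.05)&(z>.05)&(z<.08)&(p.min(-1)>90);print("shoulder z",s.sum(),np.median(z[s]) if s.any() else None)
p=load("scene12")[0];cv2.imwrite("pics/b9.png",cv2.resize(np.clip((p[130:230,240:350]/255.)**.5*255,0,255).astype(np.uint8),None,fx=6,fy=6))
E
```

```text
t 27.45 pos [0.5087 0.141  0.0833] yaw 54.38 tilt [0.0048 0.0015] F [-0.01  0.67 -0.76] M [-0.04 -0.06 -0.01] w 0.0597 q [-0.6   0.2   0.28  1.86 -0.06  1.08  0.64]
scene mug rim 267 (array([ 0.5084644 , -0.15157291]), np.float64(0.027977586803276607)) 0.11019893425154548
shoulder z 293 0.06542064977296946
top mug rim 124 (array([ 0.50637508, -0.14965013]), np.float64(0.028094166324733567)) 0.11150355875935436
shoulder z 0 None
```

View pics/b9.png

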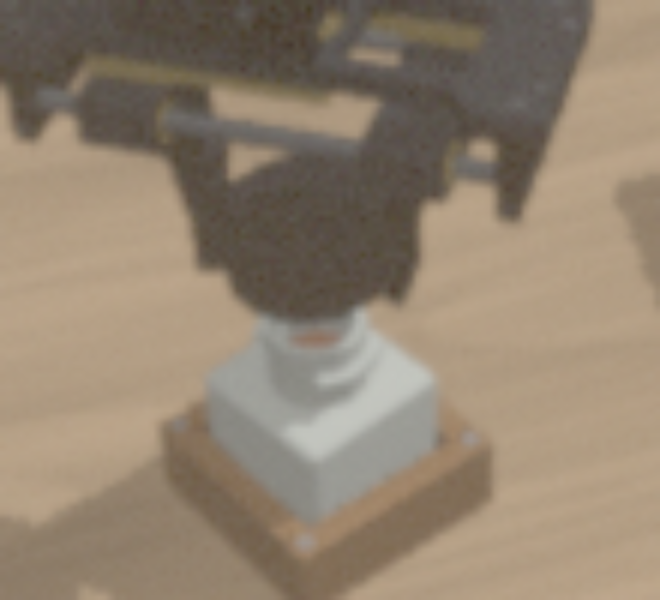

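View pics/scene12.png

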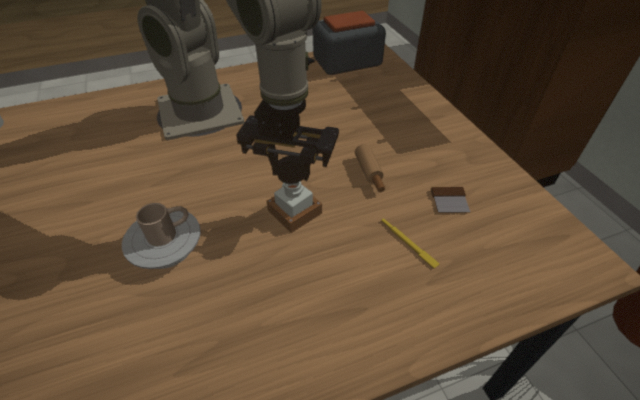

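The cap is held level above the open neck (cap about (290,168), mouth about (293,186)). The jar is seated and the mug upright. I'll hand in.

```bash
python3 - <<'E'
from bench import r
print(r.close_job())
E
```

```text
the job is handed in; nothing more can be done
None
```

The job is done and handed in at about 27.6 s of the 51 s allowed; no verdict was reported. The mug is on the turntable and the cap is unscrewed, held above the jar's open mouth.

**What I did:**
- **Mug:** I gripped it across the body, set it on the turntable with about 14 N of contact and let go.
- **Cap:** I turned it about 84° anticlockwise. The turning moment peaked near 0.2 N m, then dropped as the liner pushed up with about 7 N. I then lifted it 46 mm above its screwed-on height.

**Final checks:**
- **Mug:** it stands upright about 3 mm or less from the wheel centre, with its rim at z = 0.110–0.112 m. The expected rim height is 0.112 m.
- **Jar:** its shoulder is at z = 0.065 m, so the jar is seated in its block.
- **Cap:** it is held at 59.7 mm opening with the grip set to 50 N, level within 0.005 rad. Its axis is about 1 mm from the block's centre, and the wrist force is under 1 N. From the arm's rise, its rim is about 26 mm above the mouth; the last picture shows a clear gap, but I did not measure the rim directly.
- **Bystanders:** in the last scene picture they look unmoved. I judged this by eye only.

**What disagreed:** the real fingertips end about 36 mm short of the reported TCP.
- **Mug grip:** I therefore held the mug much nearer its rim than intended.
- **Failed cap grasps:** two closings on the cap met nothing. While looking for the cause I pressed the closed fingers on the cap top with about 34 N, with no visible effect. Going about 35 mm lower then gave a proper grip at 60.4 mm.

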